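Refit a detector's service cover and lock its press-and-turn stud

TASK

The lamp in the small detector module has been changed: put the service cover back on over the raised curb of its opening, square and fully down. Then set the wing of the cover's captive stud in line with the slot (along the cover's long side), press it straight down by feel until it stops, and turn it a quarter turn clockwise, keeping it down, until the cam catches and it stays locked when you let go. Set the cover down gently, never push on it with more than about 20 N, and leave the bottle and the flask behind the cover as they are.

Things in the scene. Friction and masses are not known exactly. Their poses are not given: they have to be found in the camera images.
- curb (a point): Centre of the upper edge of the raised aluminium curb (80 mm along its x by 110 mm along y outside, 17 mm high) round the service opening on top of the fixed detector module, a white box 136 x 200 x 50 mm right of the cover. 67 mm above the bench; z up. On this axis, in the opening, a steel receptacle has a slot along y for the stud's cross pin. Yaw within 0.3 rad of x ahead.
- cover_seat (a point): Loose cover, a white pan 117 (its y) x 87 (x) x 17 mm, 0.23 to 0.35 kg, lying on its skirt. This point: middle of the underside of its 3 mm plate, 14 mm above the skirt's edge; z up. The flared skirt slips over the curb with 1.5 mm to spare a side, either way round; seated, this point meets curb.
- wing (a point): Middle of the captive stud's wing, the black grip in the middle of the cover: 12 mm thick (its x), 40 mm long (y), 26 mm high; pinch it across the 12 mm. The cover can be carried by it. 43 mm above cover_seat (40 mm above the plate) with the stud up; sinks as it is pressed. The cross pin (24 mm long, 3.5 mm thick) is under the plate, in line with the wing.
- stud_press (a joint): Press of the stud into the cover, m, 0 up. The spring takes 2 N plus 0.3 N per mm. In line with the slot (within 0.15 rad) the pin goes through to a solid stop at a press that differs by unit and cannot be seen, 0.009 to 0.018. It turns only in the last 1 mm before the stop; higher, the slot blocks it: do not force it. Out of line, it lands on the receptacle after 0.2 to 9 mm.
- wing_turn (a joint): Turn of the stud in the cover, rad, clockwise from above positive: 0 with the wing along the cover's long side (in line with the slot; ticks), 1.57 along the short side (dots). Starts at -0.25 to 0.6; slight friction (0.02 N m), stays where put. Turned at full press, at about 1.57 the pin can rise 2.2 mm into a notch: caught, held pressed by 6 to 15 mm; a wall stops it 0.2 rad on.
- bottle_100_a: small screw-cap laboratory bottle, 56 mm across, 91 mm high, behind the cover; origin at its foot. Leave alone.
- erlenmeyer: conical flask, 64 mm across, 102 mm high, beside the bottle; origin at its foot. Leave alone.

How it is judged:
On the way:
1. the cover is seated on the curb, fully down and square (horizontal distance between cover_seat and curb below 0.0035 m and z of cover_seat in the frame of curb between -0.002 and 0.002 m and angle between the x axis of cover_seat and the x axis of curb, either way round below 0.07 rad), for 0.2 s.
At the end, for the whole second after the job is handed in: The cover sits on the curb (within 3.5 mm of its middle, down within 2 mm, square within 4 degrees); the wing is a quarter turn clockwise from the slot (1.37 to 1.95 rad) and the stud stays pressed in by more than 5 mm, held by the cam, with nothing touching it; everything is at rest (all of step 1 and value of joint wing_turn between 1.37 and 1.95 rad and value of joint stud_press above 0.005 m and linear speed of cover below 0.02 m/s).
It fails at once if the cover, its stud and the module are pressed together with more than 25 N (about 20 N of push on top of the cover's weight) (contact force between cover and module above 25 N).
It fails at once if the bottle or the flask is moved by more than 20 mm (distance of any of bottle_100_a, erlenmeyer from where it was at the start of the episode above 0.02 m).
It also fails if it takes over 64 s, if anything falls off the work surface, if the arm or the gripper's body presses on something with over 40 N, if the wrist force passes 120 N, or if a joint passes its speed limit or range.

ROBOT

A 6-joint arm with a two-finger parallel gripper is mounted at the origin on a cart in front of the work surface, level with it; the furniture and walls round the work are solid. World frame = base frame: x ahead of the robot, y to its left, z up, the work surface at z = 0. Lengths are in m, angles in rad, forces in N, time in s.
With the tool pointing down it reaches from about 0.425 to 0.95 m from the base axis. Payload 14.7 kg.
Tool frame: the origin (TCP) lies at the very end of the fingers, on their centre line; the grasp point (between the pads) lies 19 mm behind it; x points along the fingers, y is the direction in which the jaws open and shut, and the axes are right-handed (so a half turn about x gives the same grasp; the last joint's range is limited). The gripper opens to 85 mm and grips with 20 to 120 N. Pads are 22 mm wide; open, the fingers measure 114 mm over their backs; the gripper's body (76 mm by 85 mm) begins 54 mm behind the grasp point. The pads swing forward as they close: fully open they stand 13 mm farther back than shut.
Start: joints at [1.156, 0.48, 1.596, -0, 1.065, -0.047], TCP at [0.234, 0.607, 0.231] pointing down, gripper open.
Joint ranges: [-2.75, 2.75], [-0.82, 2.05], [0.23, 2.67], [-1.56, 4.7], [0.09, 2.69], [-2.92, 2.92]. Speed limits (rad/s): [1.89, 1.89, 2.39, 3.01, 3.01, 3.01].

INTERFACE

Orientations are given as a unit quaternion [x, y, z, w].
In Python, from rig import robot, optics gives the robot as it stands.
- The arm moves only by the shell command python3 -m crank 'ROWS' [FORCE]. ROWS is JSON, one flat list of numbers, 7 for each row, row after row: the opening, from 0 (shut) to 1 (fully open), then the shift along the world's x, y, z in m, then the turn, a rotation vector about the world's x, y, z in rad. In form: [claw, tx, ty, tz, rx, ry, rz, claw, tx, ty, tz, rx, ry, rz, ...]. A call has 1 to 5 rows; each row is the pose to reach, as a shift and turn from the pose commanded when the call began; what a row does not reach only later rows make up. A row lasts 1/10 s, in which the tool goes at most 50 mm and 8.59 degrees, less where a joint would pass 70% of its speed; a pose out of reach is approached as far as the arm can. A call with a gripper value outside its range is refused whole. The fingers move at their own pace and stop on an object; FORCE is the grip in N (left out, the last holds). Time passes only in rows, so rows that repeat a pose let the fingers close. It gives the time, the measured TCP pose, the force and the opening at its end, in the units of the state.
- robot.get_obs(): the state, without advancing time (a new reading comes with each control period).
- optics.capture(name): name is "side" or "top"; returns a dict with "frame" (480x640x3 uint8, red, green, blue), "depth" (480x640 float32, m along the optical axis (not along the pixel's ray), 0 where there is no reading), "intrinsics" (3x3 intrinsics, pixels), "R" (3x3) and "t" (3): a world point X has camera coordinates R X + t. Camera axes: x right, y down, z forward; pixel columns grow to the right and rows downward; lengths in m; the calibration is good to about 2 mm. A picture is of the moment at which its call begins.
- robot.sign_off(): hands the job in, once; it reports no verdict.
Trained networks look in a picture, given as the dict that the camera call returned (one of the last four; its "shot" number tells which), for a name from the list of things; names that differ only in an ending like _2 or _b are one class to them, and where a whole thing is asked for, a point or a joint stands for the part that bears it (a point fixed in the world has none). Each returns a list of dicts, best first, with "p" (0 to 1); they miss things now and then, are a little off and sometimes report something else, mostly with a low value. They report only what shows in the picture. A call takes as long as a camera call.
- optics.regions_of(query, picture): "mask" (480x640 bool, what is visible of it).
- optics.tip_of(query, picture): "point" ([x, y, z] in m, in the coordinates of the camera as it stood for that picture, good to about 4 mm: a listed point, or the origin of a listed thing).
The state is a dict: "time_s": time; "qpos": joint angles; "dq": joint speeds; "joint_torque": joint torques, N m; "tcp_pos": TCP position; "ee_rot": TCP orientation; "wrist_force": force on the tool from outside, world axes, zero at the start; "moment": the same for the moment, N m; "gripper_width": finger opening in m.
Only numpy, scipy, OpenCV 4.12 (cv2) and the standard library are available. Lean on these libraries where they do the work, as an engineer would, in place of code of your own. Each camera call takes 0.05 s, during which the arm holds its last target.

## Working session

There is one attempt and no reset: what is moved stays moved. The work goes in short steps, Python scripts to look and compute and a shell command to move; the robot and the scene stay as the last step left them, time stands still between calls to the robot, and variables do not carry over. Pictures are saved under pics/ and viewed, and the job is handed in when it is done.

```bash
ls -la; mkdir -p pics
cat > h.py <<'E'
import numpy as np, cv2
from rig import robot, optics
def cap(n):
    return optics.capture(n)
def w(c,p):
    return np.array(c["R"]).T@(np.array(p)-np.array(c["t"]))
def proj(c,X):
    q=np.array(c["R"])@np.array(X)+np.array(c["t"]); u=np.array(c["intrinsics"])@q
    return u[:2]/u[2]
def save(c,name):
    cv2.imwrite("pics/"+name,cv2.cvtColor(c["frame"],cv2.COLOR_RGB2BGR))
def cloud(c):
    K=np.array(c["intrinsics"]);d=c["depth"];v,u=np.mgrid[0:480,0:640]
    P=np.stack([(u-K[0,2])/K[0,0]*d,(v-K[1,2])/K[1,1]*d,d],-1)
    return (P-np.array(c["t"]))@np.array(c["R"])
E
python3 - <<'E'
from h import *
np.set_printoptions(precision=4,suppress=True)
o=robot.get_obs()
for k,v in o.items(): print(k,v)
for n in ["top","side"]:
    c=cap(n); save(c,n+"0.png")
    print(n,c["intrinsics"],"campos",-np.array(c["R"]).T@c["t"])
    for q in ["curb","cover_seat","wing","bottle_100_a","erlenmeyer"]:
        r=optics.tip_of(q,c)
        for x in r[:2]: print(q,round(x["p"],2),w(c,x["point"]),proj(c,w(c,x["point"])))
E
```

```text
total 12
drwxr-xr-x  3 agent agent 4096 Dec  5 18:59 .
drwxr-xr-x 23 root  root  4096 Dec  5 18:59 ..
drwxr-xr-x  2 agent agent 4096 Dec  5 18:59 pics
time_s 0.0
qpos [ 1.1564  0.4809  1.5969  0.      1.0651 -0.0466]
dq [ 0.0015 -0.0017 -0.0001  0.0005  0.0002  0.0012]
joint_torque [ -0.0019 -95.0646 -43.0174  -0.0002   0.0122   0.    ]
tcp_pos [0.2335 0.6062 0.2307]
ee_rot [ 0.1289  0.6953 -0.1297  0.6951]
wrist_force [0.257  0.3825 0.4759]
moment [-0.017   0.0277 -0.0187]
gripper_width 0.08515265957737596
top [[477.005    0.     316.4813]
 [  0.     477.005  241.2217]
 [  0.       0.       1.    ]] campos [ 0.4865 -0.0703  0.9227]
curb 0.8 [ 0.5244 -0.2516  0.0672] [427.7134 254.1531]
cover_seat 0.7 [0.485  0.0987 0.0182] [237.279  277.3186]
wing 0.48 [0.4829 0.0929 0.0557] [236.5864 278.5024]
wing 0.28 [0.4858 0.0986 0.0149] [237.6192 276.8724]
bottle_100_a 0.58 [ 0.6613  0.1195 -0.0002] [229.0032 187.3499]
erlenmeyer 0.85 [0.6655 0.0401 0.0023] [269.1898 184.5742]
side [[584.2903   0.     310.5428]
 [  0.     584.2903 248.2851]
 [  0.       0.       1.    ]] campos [0.4    0.7133 0.4312]
curb 0.55 [ 0.5309 -0.2477  0.0687] [357.3292 213.5215]
cover_seat 0.65 [0.4865 0.0969 0.0212] [350.3718 345.9457]
wing 0.62 [0.4787 0.0987 0.0618] [357.4465 319.4183]
bottle_100_a 0.61 [0.6559 0.1208 0.0017] [217.1525 352.4483]
erlenmeyer 0.77 [0.6613 0.0401 0.0028] [234.122  319.6866]
```

View pics/top0.png

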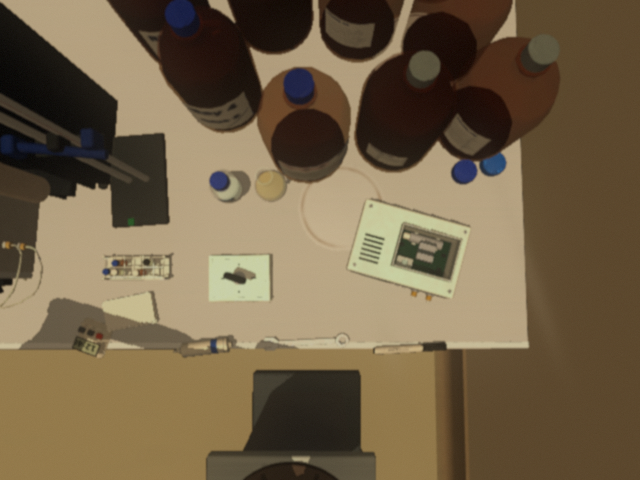

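View pics/side0.png

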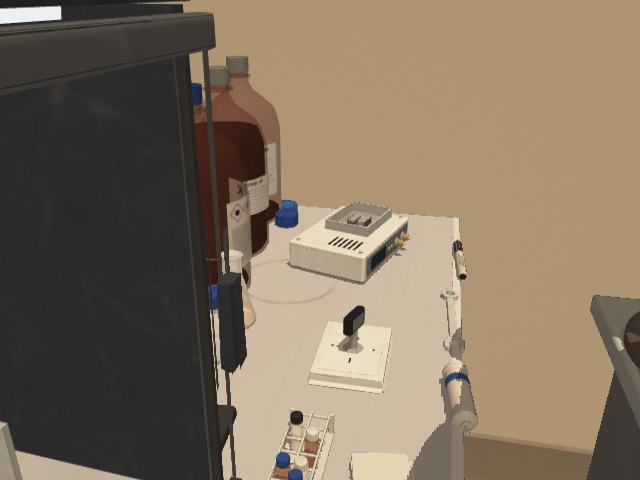

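The top view shows the cover at about (240,277) with its wing tilted slightly. The module is at (408,248), with the curb opening near (427,250), turned clockwise. The bottle and flask are behind the cover at (225,186) and (270,186). Next I'll measure with depth and masks.

Run:
```python
from h import *
np.set_printoptions(precision=4,suppress=True)
c=cap("top"); P=cloud(c)
f=c["frame"]
a=cv2.resize(f[235:320,190:290],None,fx=6,fy=6,interpolation=cv2.INTER_CUBIC)
cv2.imwrite("pics/cover_zoom.png",cv2.cvtColor(a,cv2.COLOR_RGB2BGR))
a=cv2.resize(f[190:310,340:480],None,fx=5,fy=5,interpolation=cv2.INTER_CUBIC)
cv2.imwrite("pics/curb_zoom.png",cv2.cvtColor(a,cv2.COLOR_RGB2BGR))
Z=P[...,2]
# cover
for q in ["cover_seat","wing"]:
    for x in optics.regions_of(q,c)[:2]:
        m=x["mask"]; v,u=np.nonzero(m)
        r=cv2.minAreaRect(P[m][:,:2].astype(np.float32)) 
        print(q,round(x["p"],2),m.sum(),u.min(),u.max(),v.min(),v.max(),r,np.percentile(Z[m],[5,50,95]))
sub=np.zeros_like(Z,bool); sub[235:320,190:290]=1
for lo,hi in [(0.010,0.025),(0.03,0.08)]:
    m=sub&(Z>lo)&(Z<hi)
    r=cv2.minAreaRect((P[m][:,:2]*1000).astype(np.float32)); print("cover band",lo,hi,m.sum(),r, np.median(P[m],0))
sub=np.zeros_like(Z,bool); sub[190:310,340:480]=1
for lo,hi in [(0.043,0.056),(0.061,0.075)]:
    m=sub&(Z>lo)&(Z<hi)
    r=cv2.minAreaRect((P[m][:,:2]*1000).astype(np.float32)); print("mod band",lo,hi,m.sum(),r, np.median(Z[m]))
    cv2.imwrite("pics/band_%d.png"%(lo*1000),cv2.resize((m[190:310,340:480]*255).astype(np.uint8),None,fx=5,fy=5,interpolation=cv2.INTER_NEAREST))
```

```text
cover_seat 0.66 3058 208 271 254 302 ((0.4835638999938965, 0.042902953922748566), (0.22641144692897797, 0.09265859425067902), 89.74632263183594) [0.0053 0.0183 0.0664]
cover band 0.01 0.025 2664 ((483.8883056640625, 96.8416748046875), (87.05272674560547, 118.43730926513672), 0.48271599411964417) [0.4836 0.0939 0.0183]
cover band 0.03 0.08 169 ((483.9666748046875, 95.84809112548828), (39.024620056152344, 12.525432586669922), 71.51693725585938) [0.4839 0.0948 0.0697]
mod band 0.043 0.056 5551 ((535.9353637695312, -221.37200927734375), (200.54998779296875, 137.62106323242188), 73.7216796875) 0.050479266227382566
mod band 0.061 0.075 454 ((528.3191528320312, -250.17660522460938), (110.65545654296875, 80.31281280517578), 73.80516815185547) 0.06693439592427436
```

View pics/cover_zoom.png

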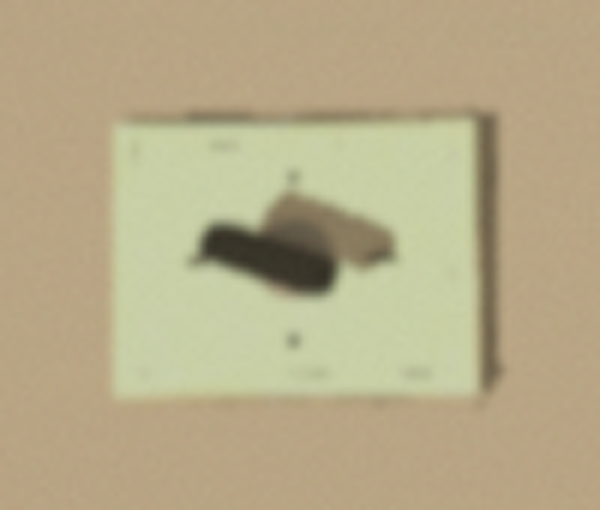

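View pics/curb_zoom.png

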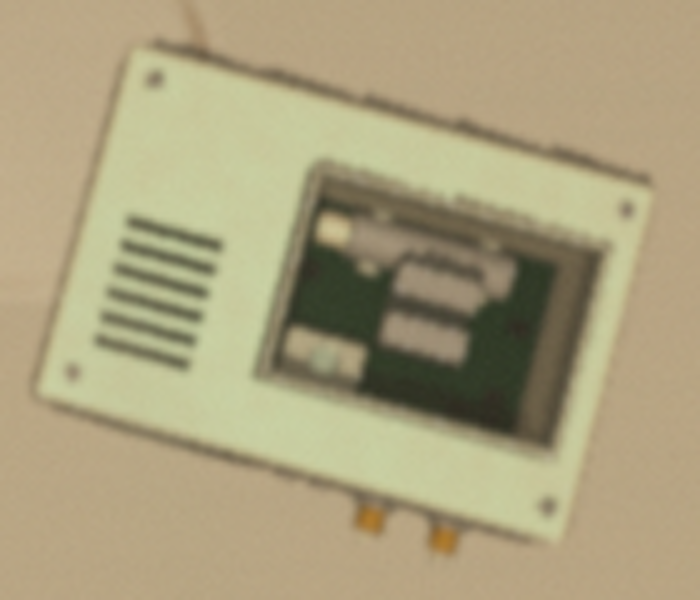

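View pics/band_61.png

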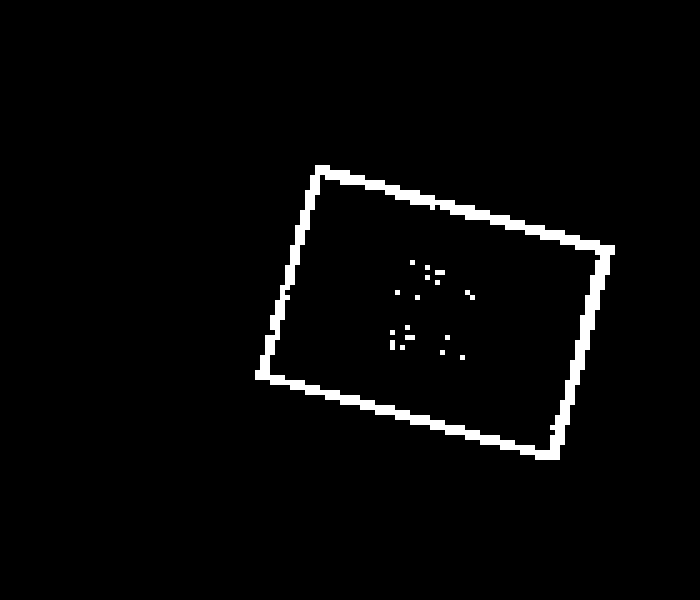

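Run:
```python
from h import *
np.set_printoptions(precision=3,suppress=True,linewidth=160)
c=cap("top"); P=cloud(c).reshape(-1,3); P=P[c["depth"].reshape(-1)>0]
s=cap("side"); Q=cloud(s).reshape(-1,3); Q=Q[s["depth"].reshape(-1)>0]
A=np.vstack([P,Q])
xs=np.arange(0.2,0.95,0.05); ys=np.arange(0.6,-0.45,-0.05)
print("cols y:",ys)
for x in xs[::-1]:
    r=[]
    for y in ys:
        m=(A[:,0]>=x)&(A[:,0]<x+.05)&(A[:,1]<=y)&(A[:,1]>y-.05)
        r.append(np.percentile(A[m,2],99) if m.sum()>5 else np.nan)
    print("%.2f"%x,np.array(r))
print(robot.get_obs()["time_s"])
```

```text
cols y: [ 0.6   0.55  0.5   0.45  0.4   0.35  0.3   0.25  0.2   0.15  0.1   0.05 -0.   -0.05 -0.1  -0.15 -0.2  -0.25 -0.3  -0.35 -0.4 ]
0.90 [  nan   nan 0.004 0.003 0.004 0.004 0.217 0.228 0.226 0.224 0.191 0.197 0.182 0.198 0.211 0.205 0.224   nan   nan 0.223   nan]
0.85 [  nan   nan   nan 0.004 0.004 0.003 0.004 0.205 0.241 0.311 0.25  0.004   nan 0.003 0.112 0.002 0.232 0.244 0.244 0.22    nan]
0.80 [  nan   nan   nan   nan   nan 0.348 0.003 0.003 0.249 0.311 0.276   nan 0.226   nan 0.212 0.244 0.234 0.229 0.257 0.315 0.231]
0.75 [  nan   nan   nan   nan   nan 0.343 0.021 0.019 0.231 0.238 0.228 0.243 0.314 0.28  0.237 0.317 0.317 0.236 0.317 0.317 0.241]
0.70 [  nan   nan   nan   nan   nan 0.337 0.022 0.021 0.003 0.004 0.004 0.245 0.314 0.314 0.235 0.316 0.317 0.234 0.25  0.253 0.231]
0.65 [  nan   nan 0.176 0.213 0.323 0.386 0.436 0.326 0.004 0.094 0.104 0.227 0.241 0.236 0.143 0.226 0.227 0.004 0.027 0.027 0.027]
0.60 [  nan 0.295 0.302 0.24  0.272 0.325 0.31  0.309 0.004 0.092 0.06  0.102 0.004 0.004 0.052 0.054 0.052 0.004 0.004 0.004 0.003]
0.55 [  nan 0.394 0.388 0.004 0.0
[... 314 characters left out ...]
04 0.003 0.052 0.053 0.069 0.069 0.053 0.004 0.004]
0.40 [0.007 0.011 0.108 0.004 0.014 0.015 0.014 0.003 0.019 0.02  0.02  0.019 0.003 0.003 0.004 0.004 0.029 0.051 0.003 0.004 0.004]
0.35 [0.004 0.004 0.004 0.022 0.027 0.015 0.011 0.027 0.031 0.031 0.005 0.01  0.009 0.01  0.01  0.016 0.017 0.019 0.004 0.004 0.004]
0.30 [0.001 0.001 0.002 0.003 0.024 0.001 0.002 0.03  0.032 0.029 0.008 0.01  0.002 0.002 0.003 0.018 0.018 0.018 0.002 0.002 0.001]
0.25 [nan nan nan nan nan nan nan nan nan nan nan nan nan nan nan nan nan nan nan nan nan]
0.20 [-0.772 -0.774 -0.775 -0.774 -0.774 -0.773 -0.775 -0.775 -0.774 -0.772 -0.772 -0.773 -0.772 -0.774 -0.775 -0.773 -0.774 -0.774 -0.774 -0.774 -0.772]
0.85
```

```bash
python3 -m crank '[0.6,0.018,-0.0365,0,0,0,-0.109, 0.6,0.036,-0.073,0,0,0,-0.218, 0.6,0.054,-0.1095,0,0,0,-0.327, 0.6,0.072,-0.146,0,0,0,-0.436, 0.6,0.09,-0.1825,0,0,0,-0.545]' 40
```

```text
time_s: 1.35
tcp_pos: [0.3241, 0.4226, 0.2314]
ee_rot: [0.313, 0.634, -0.313, 0.634]
wrist_force: [1.1, 0.3, 0.4]
gripper_width: 0.0512
```

```bash
python3 -m crank '[0.6,0.018,-0.0365,0,0,0,-0.109, 0.6,0.036,-0.073,0,0,0,-0.218, 0.6,0.054,-0.1095,0,0,0,-0.327, 0.6,0.072,-0.146,0,0,0,-0.436, 0.6,0.09,-0.1825,0,0,0,-0.545]'
```

```text
time_s: 1.85
tcp_pos: [0.4142, 0.2401, 0.2315]
ee_rot: [0.472, 0.526, -0.472, 0.526]
wrist_force: [1.0, 0.3, 0.5]
gripper_width: 0.0516
```

```bash
python3 -m crank '[0.6,0.0175,-0.036,0,0,0,-0.109, 0.6,0.035,-0.072,-0.02,0,0,-0.218, 0.6,0.0525,-0.108,-0.045,0,0,-0.327, 0.6,0.070,-0.144,-0.08,0,0,-0.436, 0.6,0.070,-0.144,-0.08,0,0,-0.436]'
python3 - <<'E'
from h import *
from scipy.spatial.transform import Rotation as R
np.set_printoptions(precision=4,suppress=True)
o=robot.get_obs(); M=R.from_quat(o["ee_rot"]).as_matrix(); print(o["tcp_pos"],np.degrees(np.arctan2(M[1,1],M[0,1])),M[:,0],o["qpos"],o["wrist_force"])
s=cap("side"); save(s,"side1.png"); print(proj(s,o["tcp_pos"]))
t=cap("top"); save(t,"top1.png")
E
```

```text
time_s: 2.35
tcp_pos: [0.4836, 0.0942, 0.1484]
ee_rot: [-0.574, -0.411, 0.576, -0.411]
wrist_force: [0.0, 0.4, 0.4]
gripper_width: 0.0513
[0.4836 0.0942 0.1484] -18.911811800055858 [-0.0033 -0.0009 -1.    ] [ 0.1311  0.3769  2.0321 -0.0007  0.736   0.4617] [0.0056 0.4056 0.4228]
[356.4903 252.9957]
```

View pics/side1.png

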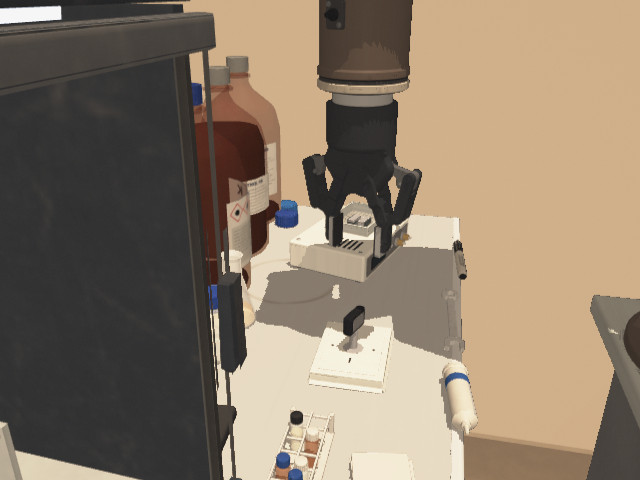

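View pics/top1.png

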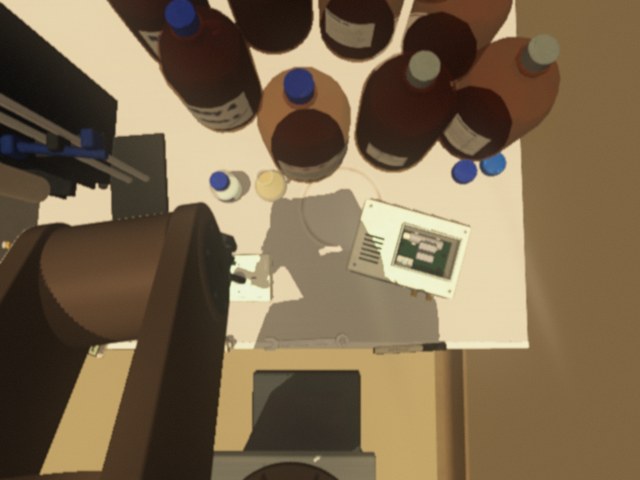

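The side view shows the open fingers at u≈334 and 382 straddling the wing at (354,320). The arm hides the left part of the cover in the top view. I'll descend now.

```bash
python3 -m crank '[0.6,0,0,-0.03,0,0,0, 0.6,0,0,-0.06,0,0,0, 0.6,0,0,-0.08,0,0,0, 0.6,0,0,-0.08,0,0,0, 0.6,0,0,-0.08,0,0,0]'
python3 - <<'E'
from h import *
from scipy.spatial.transform import Rotation as R
np.set_printoptions(precision=4,suppress=True)
o=robot.get_obs(); M=R.from_quat(o["ee_rot"]).as_matrix(); print(o["tcp_pos"],np.degrees(np.arctan2(M[1,1],M[0,1])),M[:,0],o["qpos"],o["wrist_force"])
s=cap("side"); a=cv2.resize(s["frame"][180:420,270:450],None,fx=2.5,fy=2.5); cv2.imwrite("pics/side2.png",a[:,:,::-1])
P=cloud(s)
for x in optics.tip_of("wing",s)[:2]: print(x["p"],w(s,x["point"]))
for x in optics.regions_of("wing",s)[:2]: print(x["p"],x["mask"].sum(),np.median(P[x["mask"]],0))
E
```

```text
time_s: 2.95
tcp_pos: [0.4839, 0.0985, 0.0723]
ee_rot: [0.574, 0.414, -0.573, 0.414]
wrist_force: [-0.1, -0.5, 0.3]
gripper_width: 0.0511
[0.4839 0.0985 0.0723] -18.398540346552927 [ 0.0006  0.0001 -1.    ] [0.1393 0.5038 2.0883 0.0001 0.5489 0.4603] [-0.0706 -0.4691  0.2678]
0.65 [0.4844 0.1001 0.0592]
0.78 557 [0.4828 0.1029 0.0613]
```

View pics/side2.png

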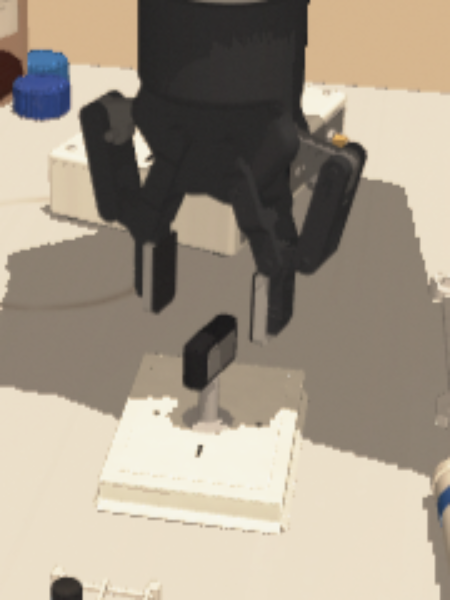

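The fingers straddle the wing symmetrically in the zoomed side view, with the wing at crop (210,350). I'll go down 30 mm more and close.

```bash
python3 -m crank '[0.6,0,0,-0.015,0,0,0, 0.6,0,0,-0.03,0,0,0, 0.6,0,0,-0.03,0,0,0, 0.3,0,0,-0.03,0,0,0, 0.2,0,0,-0.03,0,0,0]' 40
python3 -m crank '[0,0,0,0,0,0,0, 0,0,0,0,0,0,0, 0,0,0,0,0,0,0, 0,0,0,0,0,0,0]' 40
python3 -m crank '[0,0,0,0,0,0,0, 0,0,0,0,0,0,0]' 60
python3 - <<'E'
from h import *
from scipy.spatial.transform import Rotation as R
np.set_printoptions(precision=4,suppress=True)
o=robot.get_obs(); M=R.from_quat(o["ee_rot"]).as_matrix(); print(o["tcp_pos"],np.degrees(np.arctan2(M[1,1],M[0,1])),M[:,0],o["wrist_force"],o["moment"],o["gripper_width"])
s=cap("side"); a=cv2.resize(s["frame"][180:420,270:450],None,fx=2.5,fy=2.5); cv2.imwrite("pics/side3.png",a[:,:,::-1])
E
```

```text
time_s: 3.6
tcp_pos: [0.4843, 0.0976, 0.0423]
ee_rot: [0.574, 0.413, -0.573, 0.413]
wrist_force: [0.5, 0.0, 0.3]
gripper_width: 0.0227
time_s: 4.0
tcp_pos: [0.4842, 0.0976, 0.0415]
ee_rot: [0.574, 0.413, -0.574, 0.413]
wrist_force: [1.8, 0.7, 2.7]
gripper_width: 0.0113
time_s: 4.2
tcp_pos: [0.484, 0.0976, 0.0414]
ee_rot: [0.574, 0.413, -0.574, 0.413]
wrist_force: [1.6, 0.8, 2.7]
gripper_width: 0.011
[0.484  0.0976 0.0414] -18.509385898591088 [ 0.0006  0.0001 -1.    ] [1.5797 0.8049 2.728 ] [ 0.076  -0.5496 -0.035 ] 0.010986232975051876
```

View pics/side3.png

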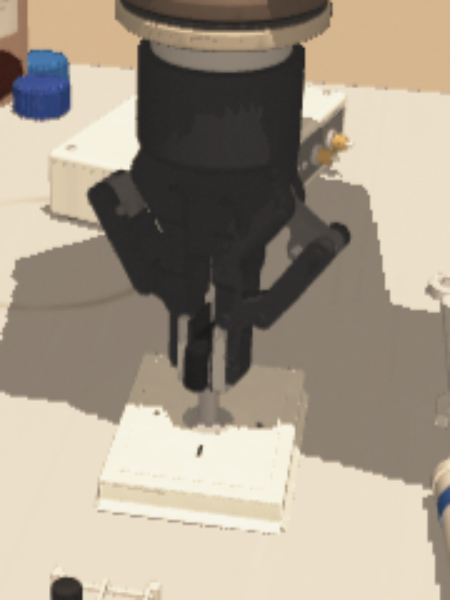

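The wing is gripped: width is 11 mm and the pads are on both sides of the black grip. I'll lift gently.

```bash
python3 -m crank '[0,0,0,0.003,0,0,0, 0,0,0,0.01,0,0,0, 0,0,0,0.02,0,0,0, 0,0,0,0.03,0,0,0, 0,0,0,0.04,0,0,0]'
python3 -m crank '[0,0,0,0.025,0,0,0, 0,0,0,0.05,0,0,0, 0,0,0,0.07,0,0,0, 0,0,0,0.08,0,0,0, 0,0,0,0.08,0,0,0]'
python3 - <<'E'
from h import *
from scipy.spatial.transform import Rotation as R
np.set_printoptions(precision=4,suppress=True)
o=robot.get_obs(); M=R.from_quat(o["ee_rot"]).as_matrix(); print(o["tcp_pos"],np.degrees(np.arctan2(M[1,1],M[0,1])),M[:,0],o["wrist_force"],o["moment"],o["gripper_width"])
s=cap("side"); a=cv2.resize(s["frame"][100:420,250:490],None,fx=1.8,fy=1.8); cv2.imwrite("pics/side4.png",a[:,:,::-1])
t=cap("top"); save(t,"top4.png")
E
```

```text
time_s: 4.75
tcp_pos: [0.4837, 0.0975, 0.0824]
ee_rot: [0.574, 0.413, -0.574, 0.413]
wrist_force: [-0.3, -0.3, -3.3]
gripper_width: 0.0111
time_s: 5.25
tcp_pos: [0.4844, 0.0976, 0.1628]
ee_rot: [0.575, 0.413, -0.573, 0.414]
wrist_force: [0.2, -0.1, -3.1]
gripper_width: 0.0109
[0.4844 0.0976 0.1628] -18.504801667008202 [ 0.0026  0.0003 -1.    ] [ 0.1935 -0.0671 -3.131 ] [0.0308 0.0261 0.0182] 0.01085701797652871
```

View pics/side4.png

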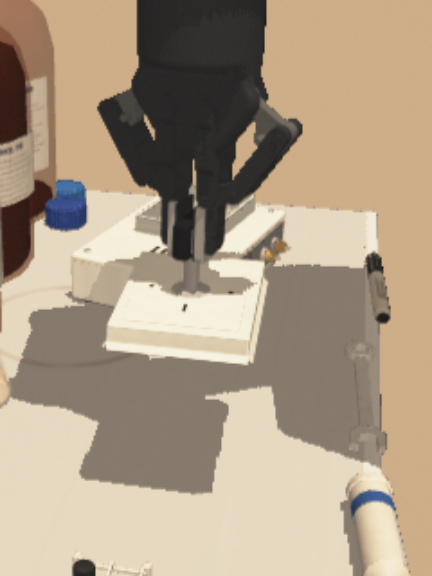

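```bash
python3 -m crank '[0,0.002,-0.016,0,0,0,-0.013, 0,0.006,-0.048,0,0,0,-0.04, 0,0.011,-0.087,0,0,0,-0.073, 0,0.016,-0.126,0,0,0,-0.106, 0,0.021,-0.165,0,0,0,-0.139]'
python3 -m crank '[0,0.005,-0.039,0,0,0,-0.033, 0,0.01,-0.078,0,0,0,-0.066, 0,0.016,-0.126,0,0,0,-0.106, 0,0.021,-0.165,0,0,0,-0.139, 0,0.023,-0.183,0,0,0,-0.1525]'
python3 -m crank '[0,0,0,-0.01,0,0,0, 0,0,0,-0.02,0,0,0, 0,0,0,-0.02,0,0,0]'
python3 - <<'E'
from h import *
from scipy.spatial.transform import Rotation as R
np.set_printoptions(precision=4,suppress=True)
o=robot.get_obs(); M=R.from_quat(o["ee_rot"]).as_matrix(); print(o["tcp_pos"],np.degrees(np.arctan2(M[1,1],M[0,1])),M[:,0],o["wrist_force"],o["moment"],o["gripper_width"])
s=cap("side"); save(s,"side5.png")
t=cap("top"); save(t,"top5.png")
for c in (s,t):
  for q in ["cover_seat","curb","wing"]:
    for x in optics.tip_of(q,c)[:2]: print(q,round(x["p"],2),w(c,x["point"]))
E
```

```text
time_s: 5.85
tcp_pos: [0.504, -0.0688, 0.16]
ee_rot: [-0.601, -0.372, 0.602, -0.371]
wrist_force: [0.6, -0.0, -3.7]
gripper_width: 0.0109
time_s: 6.35
tcp_pos: [0.5274, -0.2536, 0.1598]
ee_rot: [-0.628, -0.325, 0.629, -0.324]
wrist_force: [1.3, -0.1, -3.6]
gripper_width: 0.0111
time_s: 6.65
tcp_pos: [0.5262, -0.2487, 0.139]
ee_rot: [-0.627, -0.327, 0.628, -0.324]
wrist_force: [-0.8, 0.5, -3.2]
gripper_width: 0.0111
[ 0.5262 -0.2487  0.139 ] -35.15206733635898 [-0.0037  0.0022 -1.    ] [-0.7876  0.5416 -3.1676] [0.0185 0.0199 0.0166] 0.01106286377366852
cover_seat 0.64 [ 0.5244 -0.2516  0.1123]
curb 0.64 [ 0.5259 -0.2465  0.0712]
wing 0.57 [ 0.5245 -0.2474  0.1552]
wing 0.57 [ 0.5239 -0.2505  0.1142]
cover_seat 0.9 [ 0.5279 -0.2471  0.1155]
```

View pics/side5.png

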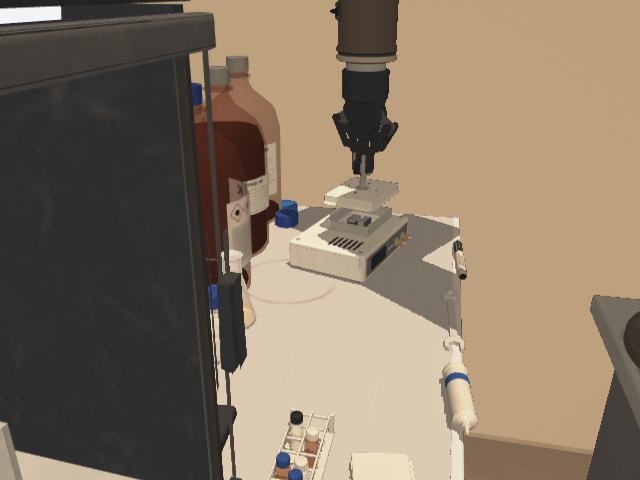

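View pics/top5.png

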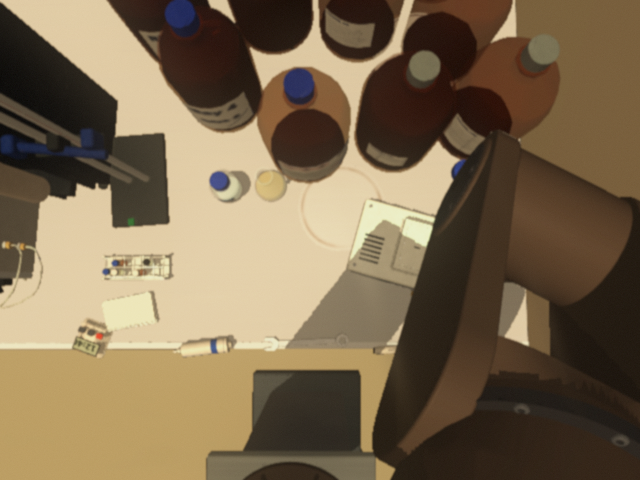

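Side view: the cover hangs level just above the curb, with its plate at about (362,193) and the curb at (357,217). The arm hides most of the top view, where only the cover's left edge shows at u≈395-430. I'll measure the cover and curb from the depth images.

Run:
```python
from h import *
np.set_printoptions(precision=4,suppress=True)
s=cap("side"); t=cap("top")
np.savez("hover.npz",sd=s["depth"],td=t["depth"])
for n,c in (("side",s),("top",t)):
    P=cloud(c); x,y,z=P[...,0],P[...,1],P[...,2]
    near=(abs(x-0.527)<0.09)&(abs(y+0.25)<0.1)&(c["depth"]>0)
    print(n,"z hist",np.histogram(z[near],bins=np.arange(0.04,0.16,0.005)))
    m=near&(z>0.104)&(z<0.122)
    print(m.sum(), cv2.minAreaRect((P[m][:,:2]*1000).astype(np.float32)), np.median(z[m]))
    v,u=np.nonzero(m); print(u.min(),u.max(),v.min(),v.max())
    a=c["frame"].copy(); a[m]=[255,0,0]
    m2=near&(z>0.061)&(z<0.072); a[m2]=[0,0,255]
    k=a[150:280,280:440] if n=="side" else a[180:320,330:470]
    cv2.imwrite("pics/hov_%s.png"%n,cv2.resize(k,None,fx=4.5,fy=4.5,interpolation=cv2.INTER_NEAREST)[:590,:790,::-1])
```

```text
side z hist (array([ 152,  207, 1722,  372,  313,  277,    3,    0,    0,    0,    0,
          0,  174,  245,  207, 1073,   47,   13,   18,   17,   14,   36,
         57]), array([0.04 , 0.045, 0.05 , 0.055, 0.06 , 0.065, 0.07 , 0.075, 0.08 ,
       0.085, 0.09 , 0.095, 0.1  , 0.105, 0.11 , 0.115, 0.12 , 0.125,
       0.13 , 0.135, 0.14 , 0.145, 0.15 , 0.155]))
1613 ((526.3131103515625, -248.01547241210938), (123.42892456054688, 90.15987396240234), 74.62013244628906) 0.11816676983484758
323 396 175 209
top z hist (array([  40,  972, 1602,   12,    4,    0,    0,    0,    0,    0,    0,
          4,  133,   48,   76, 1298,   64,    0,    0,    0,    0,    2,
          2]), array([0.04 , 0.045, 0.05 , 0.055, 0.06 , 0.065, 0.07 , 0.075, 0.08 ,
       0.085, 0.09 , 0.095, 0.1  , 0.105, 0.11 , 0.115, 0.12 , 0.125,
       0.13 , 0.135, 0.14 , 0.145, 0.15 , 0.155]))
1517 ((536.0667724609375, -215.74490356445312), (50.44077682495117, 89.46218872070312), 73.45492553710938) 0.11740046555166606
393 433 218 275
```

View pics/hov_side.png

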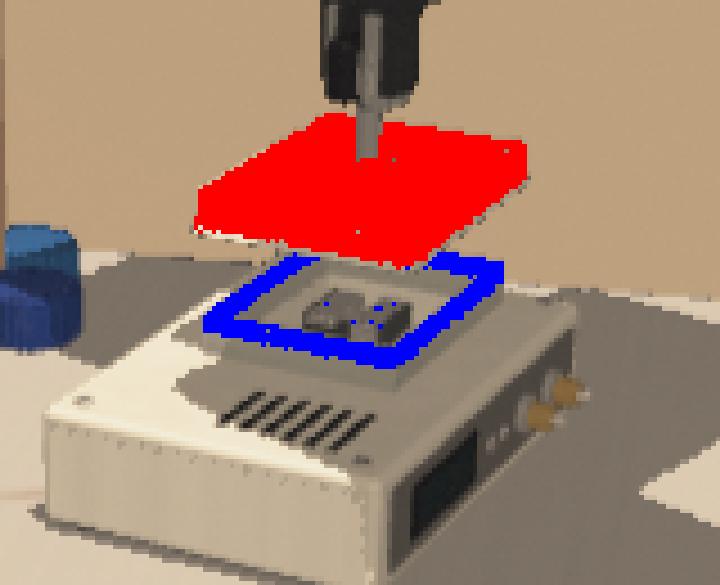

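View pics/hov_top.png

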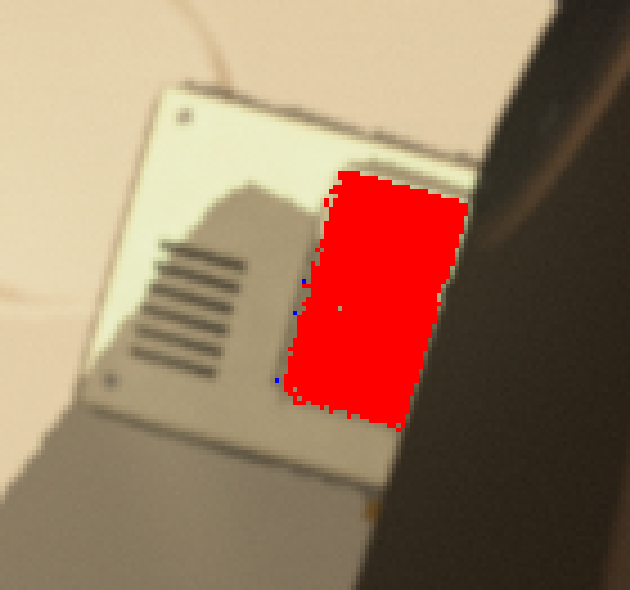

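```bash
cat >> h.py <<'E'
from scipy.spatial.transform import Rotation as R
def st():
    o=robot.get_obs(); M=R.from_quat(o["ee_rot"]).as_matrix()
    print("t",round(o["time_s"],2),"tcp",np.round(np.array(o["tcp_pos"])*1000,1),"yaw",round(np.degrees(np.arctan2(M[1,1],M[0,1])),2),"ax",np.round(M[:,0],4),"F",np.round(o["wrist_force"],2),"M",np.round(o["moment"],3),"w",round(o["gripper_width"]*1000,1),"q",np.round(o["qpos"],3))
    return o
def hullrect(P,m):
    m=cv2.morphologyEx(m.astype(np.uint8),cv2.MORPH_OPEN,np.ones((3,3),np.uint8))>0
    n,l,s,_=cv2.connectedComponentsWithStats(m.astype(np.uint8))
    k=1+np.argmax(s[1:,4]); m=l==k
    return cv2.minAreaRect((P[m][:,:2]*1000).astype(np.float32)),m
E
python3 - <<'E'
from h import *
st()
s=cap("side"); t=cap("top")
for n,c in (("side",s),("top",t)):
    P=cloud(c); x,y,z=P[...,0],P[...,1],P[...,2]
    near=(abs(x-0.527)<0.09)&(abs(y+0.25)<0.1)&(c["depth"]>0)
    zt=np.median(z[near&(z>0.113)&(z<0.122)])
    for lo in (0.0025,0.005,0.016):
        r,m=hullrect(P,near&(z>zt-lo)&(z<zt+0.004)); print(n,zt,lo,r)
    m=near&(z>0.063)&(z<0.071)
    print("curb",m.sum(),cv2.minAreaRect((P[m][:,:2]*1000).astype(np.float32)))
st()
E
```

```text
t 7.15 tcp [ 527.9 -250.4  141.6] yaw -35.2 ax [ 4.e-04 -3.e-04 -1.e+00] F [-0.25 -0.48 -3.51] M [-0.074 -0.009 -0.052] w 10.8 q [-0.495  0.494  1.836 -0.     0.811  0.119]
side 0.11853069863584396 0.0025 ((527.1602172851562, -248.96018981933594), (121.0519790649414, 88.14049530029297), 73.61245727539062)
side 0.11853069863584396 0.005 ((526.9859008789062, -248.75677490234375), (121.60161590576172, 88.83851623535156), 74.30253601074219)
side 0.11853069863584396 0.016 ((526.0045776367188, -247.74717712402344), (122.71451568603516, 91.03199768066406), 73.5827865600586)
curb 382 ((527.7806396484375, -247.67529296875), (116.20875549316406, 81.62641906738281), 73.22022247314453)
top 0.1174385276863715 0.0025 ((536.21630859375, -217.5686492919922), (46.95402908325195, 86.11371612548828), 73.77410125732422)
top 0.1174385276863715 0.005 ((536.8561401367188, -217.6861114501953), (47.22616195678711, 87.32162475585938), 73.93370056152344)
top 0.1174385276863715 0.016 ((537.2822265625, -216.5280303955078), (49.87258529663086, 91.68766021728516), 74.14551544189453)
curb 0 ((0.0, 0.0), (0.0, 0.0), 0.0)
t 7.25 tcp [ 527.7 -250.5  141.4] yaw -35.21 ax [ 2.e-04 -1.e-04 -1.e+00] F [ 1.16 -1.22 -3.05] M [-0.004 -0.031 -0.011] w 10.9 q [-0.495  0.494  1.836  0.     0.811  0.119]
```

The cover is within about 1 mm of the curb centre in the settled pose, and square. TCP is at (527.8, -250.4), against a curb centre of (528.3, -250.2). I'll shift 0.8 mm in x and go down to just above the curb.

```bash
python3 -m crank '[0,0.0008,0,-0.01,0,0,0, 0,0.0008,0,-0.02,0,0,0, 0,0.0008,0,-0.026,0,0,0, 0,0.0008,0,-0.026,0,0,0, 0,0.0008,0,-0.026,0,0,0]'
python3 -m crank '[0,0,0,0,0,0,0, 0,0,0,0,0,0,0]'
python3 - <<'E'
from h import *
st()
s=cap("side"); t=cap("top")
for n,c in (("side",s),("top",t)):
    P=cloud(c); x,y,z=P[...,0],P[...,1],P[...,2]
    near=(abs(x-0.527)<0.09)&(abs(y+0.25)<0.1)&(c["depth"]>0)
    zt=np.median(z[near&(z>0.085)&(z<0.097)])
    for lo in (0.0025,0.005,0.016):
        r,m=hullrect(P,near&(z>zt-lo)&(z<zt+0.004)); print(n,zt,lo,r)
    k=c["frame"][150:280,280:440] if n=="side" else c["frame"][180:320,330:470]
    cv2.imwrite("pics/low_%s.png"%n,cv2.resize(k,None,fx=4.5,fy=4.5,interpolation=cv2.INTER_CUBIC)[:590,:790,::-1])
E
```

```text
time_s: 7.75
tcp_pos: [0.5283, -0.2504, 0.1149]
ee_rot: [-0.628, -0.326, 0.628, -0.325]
wrist_force: [-0.3, -0.2, -3.9]
gripper_width: 0.0109
time_s: 7.95
tcp_pos: [0.5287, -0.2506, 0.1156]
ee_rot: [0.628, 0.325, -0.628, 0.326]
wrist_force: [0.3, 0.3, -2.8]
gripper_width: 0.0107
t 7.95 tcp [ 528.7 -250.6  115.6] yaw -35.21 ax [ 5.e-04 -2.e-04 -1.e+00] F [ 0.31  0.29 -2.8 ] M [ 0.053 -0.038  0.029] w 10.7 q [-0.494  0.53   1.853  0.     0.758  0.12 ]
side 0.09249129263823683 0.0025 ((527.6295776367188, -249.75592041015625), (121.73785400390625, 88.93827819824219), 74.40696716308594)
side 0.09249129263823683 0.005 ((527.6295776367188, -249.75592041015625), (121.73785400390625, 88.93827819824219), 74.40696716308594)
side 0.09249129263823683 0.016 ((526.8167114257812, -248.16293334960938), (124.42626953125, 91.67265319824219), 73.46768951416016)
top 0.09155162419573502 0.0025 ((537.95703125, -216.44117736816406), (43.4105110168457, 86.8505859375), 74.09626007080078)
top 0.09155162419573502 0.005 ((538.0630493164062, -216.1797637939453), (43.773799896240234, 86.906982421875), 73.92472839355469)
top 0.09155162419573502 0.016 ((538.36083984375, -214.71539306640625), (46.47795486450195, 91.62450408935547), 73.6875228881836)
```

View pics/low_side.png

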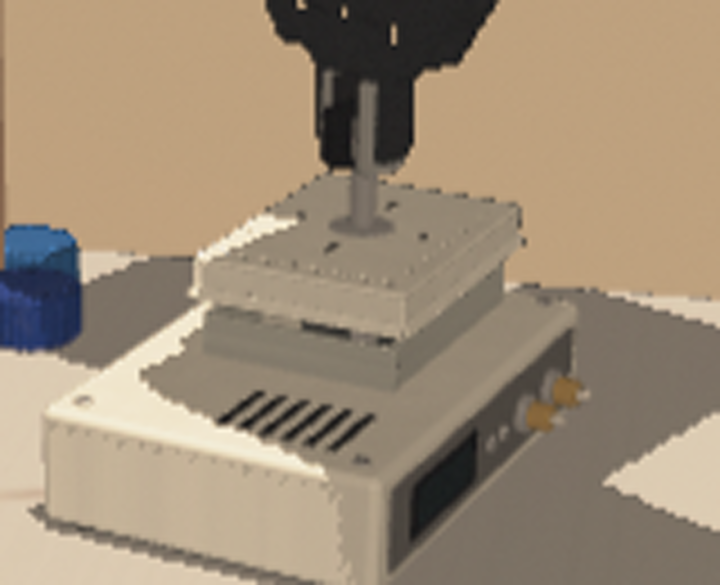

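View pics/low_top.png

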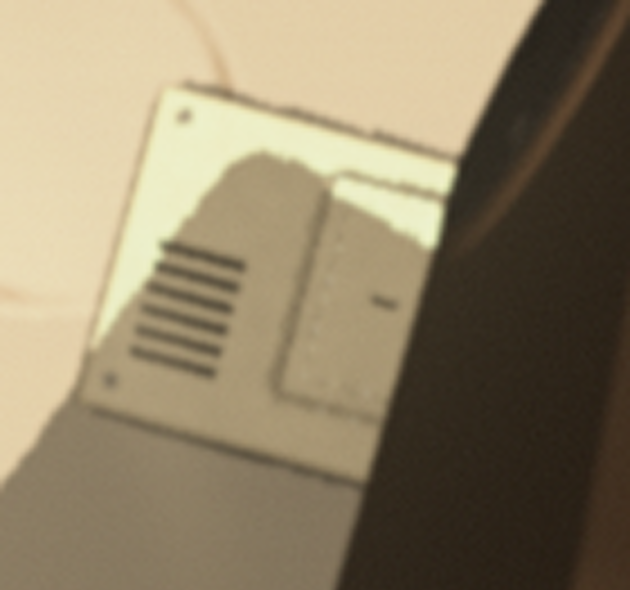

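Run:
```python
from h import *
s=cap("side"); t=cap("top")
def rect(cx,cy,yaw,L,W,z):
    e=np.array([-np.sin(yaw),np.cos(yaw)]);n=np.array([np.cos(yaw),np.sin(yaw)])
    return [np.r_[np.array([cx,cy])+a*W/2*n+b*L/2*e,z] for a,b in((1,1),(1,-1),(-1,-1),(-1,1))]
yaw=np.radians(-16.2)
for n,c in (("side",s),("top",t)):
    x0,y0,x1,y1=(310,180,410,245) if n=="side" else (385,205,455,275)
    f=8 if n=="side" else 8
    a=cv2.resize(c["frame"][y0:y1,x0:x1],None,fx=f,fy=f,interpolation=cv2.INTER_CUBIC)[:,:,::-1].copy()
    def dr(Rc,col):
        p=np.array([(proj(c,q)+0.5-np.array([x0,y0]))*f for q in Rc]).astype(np.int32)
        cv2.polylines(a,[p],True,col,1)
    dr(rect(.5283,-.2502,yaw,.110,.080,.067),(255,0,0))
    dr(rect(.5283,-.2502,yaw,.110,.080,.050),(255,0,0))
    dr(rect(.5283,-.2502,yaw,.117,.087,.0735),(0,0,255))
    dr(rect(.5283,-.2502,yaw,.115,.085,.0905),(0,0,255))
    cv2.imwrite("pics/ov_%s.png"%n,a[:600,:800])
```

```text
(no output)
```

View pics/ov_side.png

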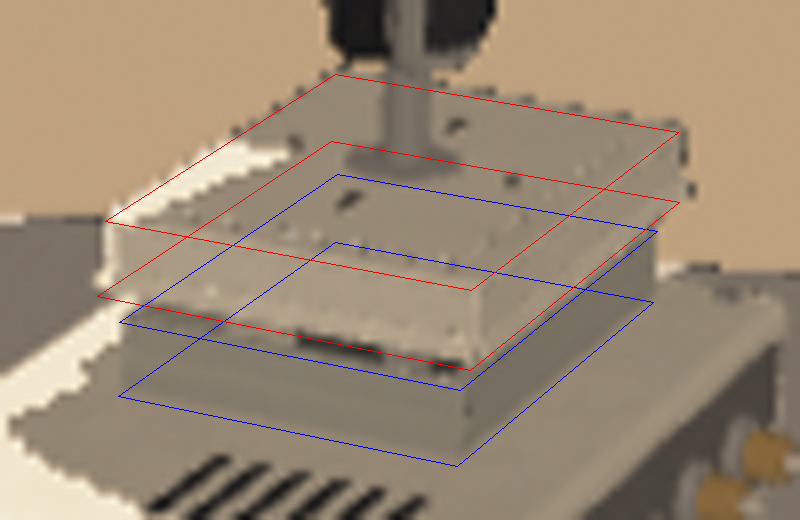

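View pics/ov_top.png

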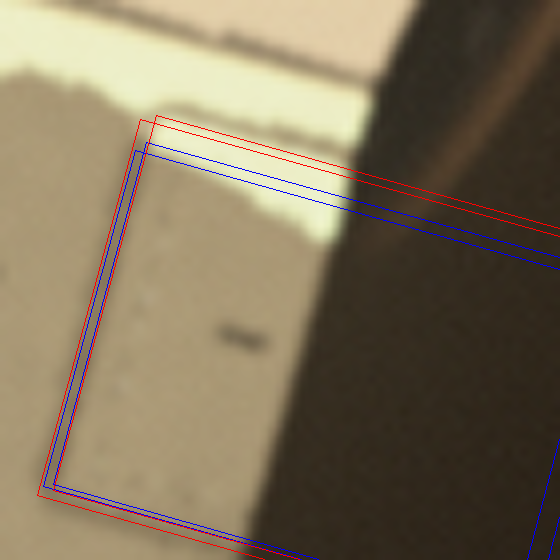

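The overlays agree to about 1 mm. In the side view, the blue curb model lies on the curb at (120,322)-(657,232), and the red cover model is within a pixel. Most of the evidence puts the cover about 1 mm too far along -y, so I'll shift +1 mm in y and lower by feel.

```bash
python3 -m crank '[0,0.0003,0.001,-0.002,0,0,0, 0,0.0003,0.001,-0.004,0,0,0, 0,0.0003,0.001,-0.005,0,0,0, 0,0.0003,0.001,-0.005,0,0,0]'
python3 -m crank '[0,0,0,-0.001,0,0,0, 0,0,0,-0.002,0,0,0, 0,0,0,-0.002,0,0,0]'
python3 -m crank '[0,0,0,-0.001,0,0,0, 0,0,0,-0.001,0,0,0]'; python3 -c "from h import *; st()"
```

```text
time_s: 8.55
tcp_pos: [0.5287, -0.2494, 0.11]
ee_rot: [-0.628, -0.326, 0.628, -0.325]
wrist_force: [-0.1, 0.2, -3.3]
gripper_width: 0.0112
time_s: 8.85
tcp_pos: [0.5287, -0.2494, 0.1082]
ee_rot: [-0.628, -0.325, 0.628, -0.325]
wrist_force: [-0.1, 0.0, -2.9]
gripper_width: 0.011
time_s: 9.05
tcp_pos: [0.5287, -0.2495, 0.1072]
ee_rot: [-0.628, -0.325, 0.628, -0.325]
wrist_force: [-0.4, 0.1, -3.6]
gripper_width: 0.0108
t 9.05 tcp [ 528.7 -249.5  107.2] yaw -35.21 ax [-1.e-04  0.e+00 -1.e+00] F [-0.39  0.11 -3.57] M [ 0.037  0.041 -0.022] w 10.8 q [-0.493  0.541  1.859 -0.     0.741  0.122]
```

```bash
python3 -m crank '[0,0,0,-0.001,0,0,0, 0,0,0,-0.001,0,0,0]'
python3 -m crank '[0,0,0,-0.001,0,0,0, 0,0,0,-0.001,0,0,0]'; python3 -c "from h import *; st()"
```

```text
time_s: 9.25
tcp_pos: [0.5287, -0.2494, 0.1062]
ee_rot: [-0.628, -0.325, 0.628, -0.325]
wrist_force: [-0.4, 0.5, -3.4]
gripper_width: 0.0109
time_s: 9.45
tcp_pos: [0.5287, -0.2494, 0.1052]
ee_rot: [-0.628, -0.325, 0.628, -0.325]
wrist_force: [-0.0, -0.1, -2.4]
gripper_width: 0.0109
t 9.45 tcp [ 528.7 -249.4  105.2] yaw -35.21 ax [-1.e-04  1.e-04 -1.e+00] F [-0.03 -0.12 -2.45] M [-0.016  0.025  0.036] w 10.9 q [-0.493  0.544  1.861  0.     0.737  0.122]
```

```bash
python3 -m crank '[0,0,0,-0.001,0,0,0, 0,0,0,-0.001,0,0,0]'; python3 -c "from h import *; st()"
python3 -m crank '[0,0,0,-0.001,0,0,0, 0,0,0,-0.001,0,0,0]'; python3 -c "from h import *; st()"
```

```text
time_s: 9.65
tcp_pos: [0.5287, -0.2494, 0.1042]
ee_rot: [-0.628, -0.325, 0.628, -0.325]
wrist_force: [0.3, 0.6, -2.8]
gripper_width: 0.0113
t 9.65 tcp [ 528.7 -249.4  104.2] yaw -35.21 ax [-1.e-04  1.e-04 -1.e+00] F [ 0.31  0.59 -2.8 ] M [ 0.018 -0.032 -0.053] w 11.3 q [-0.493  0.546  1.861  0.     0.735  0.122]
time_s: 9.85
tcp_pos: [0.5288, -0.2494, 0.1032]
ee_rot: [-0.628, -0.325, 0.628, -0.325]
wrist_force: [-0.5, -0.4, -3.7]
gripper_width: 0.0107
t 9.85 tcp [ 528.8 -249.4  103.2] yaw -35.21 ax [-1.e-04  1.e-04 -1.e+00] F [-0.51 -0.39 -3.72] M [-0.017 -0.002  0.024] w 10.7 q [-0.493  0.547  1.862  0.     0.733  0.122]
```

```bash
python3 -m crank '[0,0,0,-0.001,0,0,0, 0,0,0,-0.002,0,0,0, 0,0,0,-0.002,0,0,0]'; python3 -c "from h import *; st()"
python3 -m crank '[0,0,0,-0.001,0,0,0, 0,0,0,-0.002,0,0,0, 0,0,0,-0.002,0,0,0]'; python3 -c "from h import *; st()"
python3 -m crank '[0,0,0,-0.001,0,0,0, 0,0,0,-0.001,0,0,0]'; python3 -c "from h import *; st()"
```

```text
time_s: 10.15
tcp_pos: [0.5287, -0.2494, 0.1011]
ee_rot: [-0.628, -0.325, 0.628, -0.325]
wrist_force: [0.1, 1.0, -3.0]
gripper_width: 0.0108
t 10.15 tcp [ 528.7 -249.4  101.1] yaw -35.21 ax [-2.e-04  1.e-04 -1.e+00] F [ 0.12  0.98 -2.95] M [ 0.002 -0.031 -0.02 ] w 10.8 q [-0.493  0.55   1.863  0.     0.729  0.122]
time_s: 10.45
tcp_pos: [0.5287, -0.2494, 0.0991]
ee_rot: [-0.628, -0.325, 0.628, -0.325]
wrist_force: [-0.1, 0.9, -3.5]
gripper_width: 0.0107
t 10.45 tcp [ 528.7 -249.4   99.1] yaw -35.2 ax [-2.e-04  1.e-04 -1.e+00] F [-0.08  0.95 -3.52] M [0.023 0.039 0.034] w 10.7 q [-0.493  0.553  1.864 -0.     0.725  0.122]
time_s: 10.65
tcp_pos: [0.5287, -0.2495, 0.0982]
ee_rot: [-0.628, -0.325, 0.628, -0.325]
wrist_force: [-1.1, -0.1, -3.0]
gripper_width: 0.0108
t 10.65 tcp [ 528.7 -249.5   98.2] yaw -35.21 ax [-2.e-04  1.e-04 -1.e+00] F [-1.1  -0.13 -2.99] M [-0.016  0.052  0.053] w 10.8 q [-0.493  0.554  1.865 -0.     0.723  0.122]
```

The skirt is already below the curb's top edge with no rise in force, so the cover is slipping over freely. I'll continue in 1 mm steps to the seat.

```bash
python3 -m crank '[0,0,0,-0.001,0,0,0, 0,0,0,-0.001,0,0,0]'
python3 -m crank '[0,0,0,-0.001,0,0,0, 0,0,0,-0.001,0,0,0]'
python3 -m crank '[0,0,0,-0.001,0,0,0, 0,0,0,-0.001,0,0,0]'; python3 -c "from h import *; st()"
```

```text
time_s: 10.85
tcp_pos: [0.5287, -0.2495, 0.0972]
ee_rot: [-0.628, -0.325, 0.628, -0.325]
wrist_force: [-0.2, -0.4, -2.4]
gripper_width: 0.0105
time_s: 11.05
tcp_pos: [0.5287, -0.2494, 0.0962]
ee_rot: [-0.628, -0.325, 0.628, -0.325]
wrist_force: [-0.1, -0.1, -2.8]
gripper_width: 0.011
time_s: 11.25
tcp_pos: [0.5288, -0.2494, 0.0952]
ee_rot: [-0.628, -0.325, 0.628, -0.325]
wrist_force: [-0.2, -0.1, -3.6]
gripper_width: 0.0109
t 11.25 tcp [ 528.8 -249.4   95.2] yaw -35.21 ax [-1.e-04  1.e-04 -1.e+00] F [-0.17 -0.08 -3.6 ] M [-0.007 -0.022 -0.046] w 10.9 q [-0.493  0.559  1.867  0.     0.716  0.122]
```

```bash
python3 -m crank '[0,0,0,-0.001,0,0,0, 0,0,0,-0.001,0,0,0]'; python3 -c "from h import *; st()"
python3 -m crank '[0,0,0,-0.001,0,0,0, 0,0,0,-0.001,0,0,0]'; python3 -c "from h import *; st()"
```

```text
time_s: 11.45
tcp_pos: [0.5288, -0.2495, 0.0944]
ee_rot: [0.628, 0.325, -0.628, 0.325]
wrist_force: [-1.1, 0.4, 2.1]
gripper_width: 0.011
t 11.45 tcp [ 528.8 -249.5   94.4] yaw -35.21 ax [ 1.e-04 -1.e-04 -1.e+00] F [-1.12  0.41  2.06] M [ 0.145  0.182 -0.004] w 11.0 q [-0.493  0.56   1.867 -0.     0.715  0.122]
time_s: 11.65
tcp_pos: [0.5288, -0.2495, 0.0933]
ee_rot: [0.628, 0.325, -0.628, 0.325]
wrist_force: [-0.5, 1.3, 2.1]
gripper_width: 0.0107
t 11.65 tcp [ 528.8 -249.5   93.3] yaw -35.21 ax [ 1.e-04 -0.e+00 -1.e+00] F [-0.48  1.27  2.11] M [0.117 0.223 0.034] w 10.7 q [-0.493  0.561  1.868 -0.     0.712  0.122]
```

Contact came at TCP z≈94.5 mm, against 95 expected. Fz went from -3.3 N to +2.1 N, which is the spring preload. I'll look to confirm it is seated.

Run:
```python
from h import *
s=cap("side"); t=cap("top")
for n,c in (("side",s),("top",t)):
    P=cloud(c); x,y,z=P[...,0],P[...,1],P[...,2]
    near=(abs(x-0.527)<0.09)&(abs(y+0.25)<0.1)&(c["depth"]>0)
    zt=np.median(z[near&(z>0.062)&(z<0.08)])
    r,m=hullrect(P,near&(z>zt-0.004)&(z<zt+0.004)); print(n,zt,r)
    A=np.c_[P[m][:,:2],np.ones(m.sum())]; k=np.linalg.lstsq(A,P[m][:,2],rcond=None)[0]; print("slope",k[:2])
    x0,y0,x1,y1=(310,180,410,245) if n=="side" else (385,205,455,275)
    a=cv2.resize(c["frame"][y0:y1,x0:x1],None,fx=8,fy=8,interpolation=cv2.INTER_CUBIC)[:,:,::-1]
    cv2.imwrite("pics/seat_%s.png"%n,a[:600,:800])
```

```text
side 0.07190766860887648 ((527.3680419921875, -248.7740478515625), (120.9162826538086, 88.19725799560547), 73.921875)
slope [ 0.00139798 -0.01030426]
top 0.07088348125358264 ((538.769775390625, -213.18032836914062), (39.72486114501953, 87.1538314819336), 74.04932403564453)
slope [-0.00321949 -0.01730514]
```

View pics/seat_side.png

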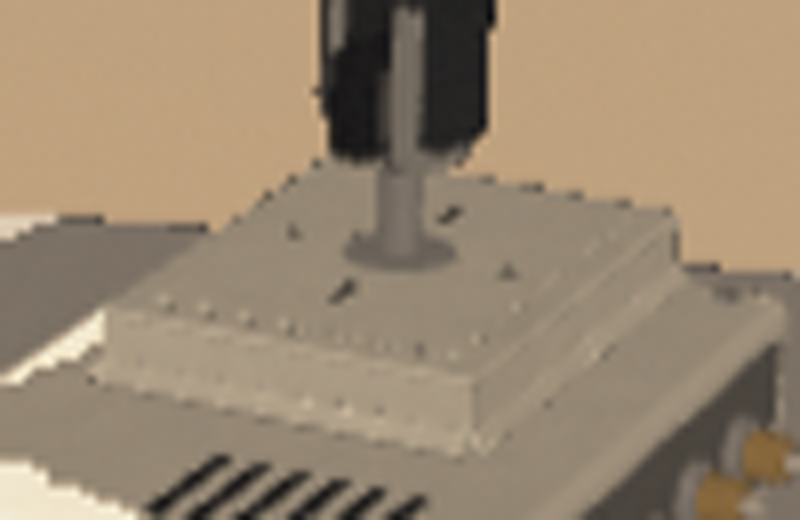

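The cover is down all round on the module in the side view, with no gap under the skirt at (470,450). The plate top is at 71 mm, against 70 expected, and it is square within 0.3°. Now I'll align the wing with the slot by turning +19° (0.332 rad) counter-clockwise, at minimal press.

```bash
python3 -m crank '[0,0,0,0.0008,0,0,0, 0,0,0,0.0008,0,0,0.1, 0,0,0,0.0008,0,0,0.2, 0,0,0,0.0008,0,0,0.3, 0,0,0,0.0008,0,0,0.332]'
python3 -m crank '[0,0,0,0,0,0,0, 0,0,0,0,0,0,0]'
python3 - <<'E'
from h import *
st()
s=cap("side"); t=cap("top")
for n,c in (("side",s),("top",t)):
    P=cloud(c); x,y,z=P[...,0],P[...,1],P[...,2]
    near=(abs(x-0.527)<0.09)&(abs(y+0.25)<0.1)&(c["depth"]>0)
    zt=np.median(z[near&(z>0.062)&(z<0.08)])
    r,m=hullrect(P,near&(z>zt-0.004)&(z<zt+0.004)); print(n,zt,r)
    x0,y0,x1,y1=(310,180,410,245) if n=="side" else (385,205,455,275)
    a=cv2.resize(c["frame"][y0:y1,x0:x1],None,fx=8,fy=8,interpolation=cv2.INTER_CUBIC)[:,:,::-1]
    cv2.imwrite("pics/al_%s.png"%n,a[:600,:800])
E
```

```text
time_s: 12.25
tcp_pos: [0.5286, -0.2494, 0.0941]
ee_rot: [-0.564, -0.426, 0.565, -0.426]
wrist_force: [-1.8, 0.5, 1.8]
gripper_width: 0.0114
time_s: 12.45
tcp_pos: [0.5286, -0.2494, 0.0941]
ee_rot: [-0.566, -0.424, 0.566, -0.424]
wrist_force: [-2.5, 0.7, 1.7]
gripper_width: 0.011
t 12.45 tcp [ 528.6 -249.4   94.1] yaw -16.26 ax [-4.e-04  2.e-04 -1.e+00] F [-2.49  0.74  1.66] M [0.174 0.457 0.009] w 11.0 q [-0.493  0.56   1.868 -0.     0.714 -0.209]
side 0.07188626799456482 ((528.110595703125, -248.38687133789062), (121.25076293945312, 88.28119659423828), 73.94352722167969)
top 0.07095768229931249 ((538.8009643554688, -213.0829315185547), (39.63319778442383, 87.17575073242188), 73.54366302490234)
```

View pics/al_side.png

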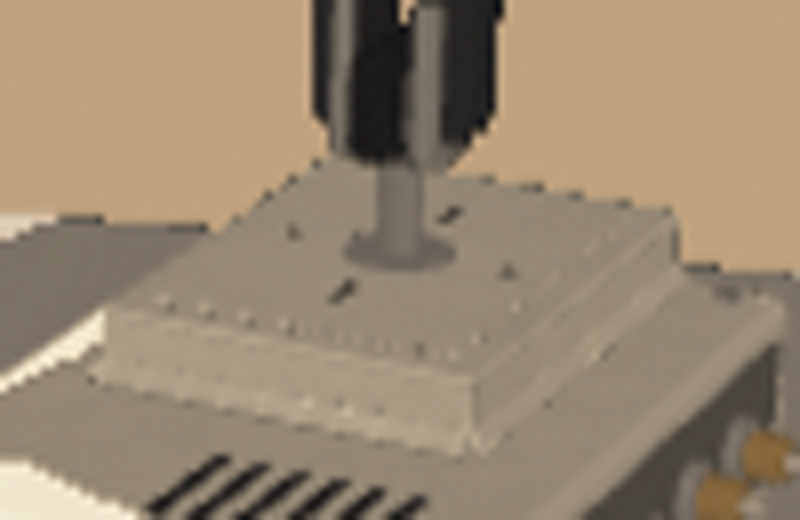

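The cover hasn't moved, and the wing now lies at -16.26°, in line with the slot (curb at -16.2°). Next is pressing in 0.3 mm steps, with a force guard between typed moves because the arm is stiff.

```bash
cat > g.py <<'E'
import sys
from rig import robot
o=robot.get_obs(); f=o["wrist_force"]; z=o["tcp_pos"][2]*1000
print("   z %.2f F %.1f %.1f %.1f M %.2f %.2f %.3f"%(z,*f,*o["moment"]))
sys.exit(1 if f[2]>float(sys.argv[1]) or abs(f[0])>9 or abs(f[1])>9 else 0)
E
D='>/dev/null'
python3 -m crank '[0,0,0,-0.0003,0,0,0,0,0,0,-0.0003,0,0,0]' >/dev/null && python3 g.py 6 && \
python3 -m crank '[0,0,0,-0.0003,0,0,0,0,0,0,-0.0003,0,0,0]' >/dev/null && python3 g.py 6 && \
python3 -m crank '[0,0,0,-0.0003,0,0,0,0,0,0,-0.0003,0,0,0]' >/dev/null && python3 g.py 6 && \
python3 -m crank '[0,0,0,-0.0003,0,0,0,0,0,0,-0.0003,0,0,0]' >/dev/null && python3 g.py 6 && \
python3 -m crank '[0,0,0,-0.0003,0,0,0,0,0,0,-0.0003,0,0,0]' >/dev/null && python3 g.py 6 && \
python3 -m crank '[0,0,0,-0.0003,0,0,0,0,0,0,-0.0003,0,0,0]' >/dev/null && python3 g.py 6 && \
python3 -m crank '[0,0,0,-0.0003,0,0,0,0,0,0,-0.0003,0,0,0]' >/dev/null && python3 g.py 6 && \
python3 -m crank '[0,0,0,-0.0003,0,0,0,0,0,0,-0.0003,0,0,0]' >/dev/null && python3 g.py 6 && \
python3 -m crank '[0,0,0,-0.0003,0,0,0,0,0,0,-0.0003,0,0,0]' >/dev/null && python3 g.py 6 && \
python3 -m crank '[0,0,0,-0.0003,0,0,0,0,0,0,-0.0003,0,0,0]' >/dev/null && python3 g.py 6; python3 -c "from h import *; st()"
```

```text
z 93.74 F -2.2 1.2 1.7 M 0.19 0.44 -0.028
   z 93.42 F -2.0 1.0 0.9 M 0.16 0.38 -0.011
   z 93.17 F -1.8 0.6 1.4 M 0.25 0.39 -0.044
   z 92.85 F -2.2 0.1 1.5 M 0.24 0.42 0.009
   z 92.57 F -2.9 0.7 2.6 M 0.16 0.43 -0.009
   z 92.26 F -2.9 1.6 2.7 M 0.17 0.42 -0.009
   z 91.98 F -2.8 0.6 1.7 M 0.22 0.43 -0.012
   z 91.67 F -3.1 1.3 2.6 M 0.23 0.47 -0.013
   z 91.38 F -2.4 0.9 2.9 M 0.16 0.48 -0.068
   z 91.08 F -3.5 0.7 1.5 M 0.23 0.46 -0.026
t 14.55 tcp [ 528.8 -249.5   91.1] yaw -16.19 ax [ 0. -0. -1.] F [-3.53  0.71  1.46] M [ 0.23   0.461 -0.026] w 11.1 q [-0.493  0.564  1.869  0.     0.708 -0.21 ]
```

```bash
python3 -m crank '[0,0,0,-0.0003,0,0,0,0,0,0,-0.0003,0,0,0]' >/dev/null && python3 g.py 7 && \
python3 -m crank '[0,0,0,-0.0003,0,0,0,0,0,0,-0.0003,0,0,0]' >/dev/null && python3 g.py 7 && \
python3 -m crank '[0,0,0,-0.0003,0,0,0,0,0,0,-0.0003,0,0,0]' >/dev/null && python3 g.py 7 && \
python3 -m crank '[0,0,0,-0.0003,0,0,0,0,0,0,-0.0003,0,0,0]' >/dev/null && python3 g.py 7 && \
python3 -m crank '[0,0,0,-0.0003,0,0,0,0,0,0,-0.0003,0,0,0]' >/dev/null && python3 g.py 7 && \
python3 -m crank '[0,0,0,-0.0003,0,0,0,0,0,0,-0.0003,0,0,0]' >/dev/null && python3 g.py 7 && \
python3 -m crank '[0,0,0,-0.0003,0,0,0,0,0,0,-0.0003,0,0,0]' >/dev/null && python3 g.py 7 && \
python3 -m crank '[0,0,0,-0.0003,0,0,0,0,0,0,-0.0003,0,0,0]' >/dev/null && python3 g.py 7 && \
python3 -m crank '[0,0,0,-0.0003,0,0,0,0,0,0,-0.0003,0,0,0]' >/dev/null && python3 g.py 7 && \
python3 -m crank '[0,0,0,-0.0003,0,0,0,0,0,0,-0.0003,0,0,0]' >/dev/null && python3 g.py 7 && \
python3 -m crank '[0,0,0,-0.0003,0,0,0,0,0,0,-0.0003,0,0,0]' >/dev/null && python3 g.py 7 && \
python3 -m crank '[0,0,0,-0.0003,0,0,0,0,0,0,-0.0003,0,0,0]' >/dev/null && python3 g.py 7 && \
python3 -m crank '[0,0,0,-0.0003,0,0,0,0,0,0,-0.0003,0,0,0]' >/dev/null && python3 g.py 7 && \
python3 -m crank '[0,0,0,-0.0003,0,0,0,0,0,0,-0.0003,0,0,0]' >/dev/null && python3 g.py 7 && \
python3 -m crank '[0,0,0,-0.0003,0,0,0,0,0,0,-0.0003,0,0,0]' >/dev/null && python3 g.py 7; python3 -c "from h import *; st()"
```

```text
z 90.79 F -3.8 0.8 3.6 M 0.21 0.43 -0.058
   z 90.47 F -2.3 1.1 2.6 M 0.22 0.51 -0.090
   z 90.13 F -2.2 1.3 3.1 M 0.25 0.46 -0.002
   z 89.90 F -2.9 1.9 2.1 M 0.28 0.50 -0.019
   z 89.56 F -3.2 2.1 2.2 M 0.23 0.46 -0.003
   z 89.27 F -2.8 1.3 2.6 M 0.30 0.42 -0.099
   z 88.98 F -3.3 1.6 2.8 M 0.27 0.47 0.033
   z 88.66 F -3.3 1.0 2.4 M 0.23 0.43 -0.020
   z 88.37 F -2.6 1.5 4.1 M 0.24 0.42 -0.024
   z 88.05 F -3.4 0.8 3.3 M 0.20 0.52 0.002
   z 87.77 F -2.5 1.3 3.4 M 0.28 0.46 0.000
   z 87.46 F -2.2 1.4 4.5 M 0.23 0.48 -0.059
   z 87.16 F -2.4 1.1 4.2 M 0.26 0.44 -0.055
   z 86.87 F -2.3 1.2 4.8 M 0.21 0.45 -0.046
   z 86.60 F -2.7 1.0 3.6 M 0.26 0.49 -0.018
t 17.55 tcp [ 528.8 -249.5   86.6] yaw -16.18 ax [ 1.e-04 -0.e+00 -1.e+00] F [-2.68  0.98  3.57] M [ 0.26   0.488 -0.018] w 11.2 q [-0.493  0.571  1.872 -0.     0.699 -0.21 ]
```

The force follows the spring (about 4 N at 8 mm), so the pin has gone into the slot. From here the stop can come at any depth, so I'll use 0.2 mm steps.

```bash
python3 -m crank '[0,0,0,-0.0002,0,0,0,0,0,0,-0.0002,0,0,0]' >/dev/null && python3 g.py 7.5 && \
python3 -m crank '[0,0,0,-0.0002,0,0,0,0,0,0,-0.0002,0,0,0]' >/dev/null && python3 g.py 7.5 && \
python3 -m crank '[0,0,0,-0.0002,0,0,0,0,0,0,-0.0002,0,0,0]' >/dev/null && python3 g.py 7.5 && \
python3 -m crank '[0,0,0,-0.0002,0,0,0,0,0,0,-0.0002,0,0,0]' >/dev/null && python3 g.py 7.5 && \
python3 -m crank '[0,0,0,-0.0002,0,0,0,0,0,0,-0.0002,0,0,0]' >/dev/null && python3 g.py 7.5 && \
python3 -m crank '[0,0,0,-0.0002,0,0,0,0,0,0,-0.0002,0,0,0]' >/dev/null && python3 g.py 7.5 && \
python3 -m crank '[0,0,0,-0.0002,0,0,0,0,0,0,-0.0002,0,0,0]' >/dev/null && python3 g.py 7.5 && \
python3 -m crank '[0,0,0,-0.0002,0,0,0,0,0,0,-0.0002,0,0,0]' >/dev/null && python3 g.py 7.5 && \
python3 -m crank '[0,0,0,-0.0002,0,0,0,0,0,0,-0.0002,0,0,0]' >/dev/null && python3 g.py 7.5 && \
python3 -m crank '[0,0,0,-0.0002,0,0,0,0,0,0,-0.0002,0,0,0]' >/dev/null && python3 g.py 7.5 && \
python3 -m crank '[0,0,0,-0.0002,0,0,0,0,0,0,-0.0002,0,0,0]' >/dev/null && python3 g.py 7.5 && \
python3 -m crank '[0,0,0,-0.0002,0,0,0,0,0,0,-0.0002,0,0,0]' >/dev/null && python3 g.py 7.5 && \
python3 -m crank '[0,0,0,-0.0002,0,0,0,0,0,0,-0.0002,0,0,0]' >/dev/null && python3 g.py 7.5 && \
python3 -m crank '[0,0,0,-0.0002,0,0,0,0,0,0,-0.0002,0,0,0]' >/dev/null && python3 g.py 7.5 && \
python3 -m crank '[0,0,0,-0.0002,0,0,0,0,0,0,-0.0002,0,0,0]' >/dev/null && python3 g.py 7.5 && \
python3 -m crank '[0,0,0,-0.0002,0,0,0,0,0,0,-0.0002,0,0,0]' >/dev/null && python3 g.py 7.5; python3 -c "from h import *; st()"
```

```text
z 86.40 F -2.4 0.9 4.6 M 0.32 0.47 -0.029
   z 86.19 F -3.1 1.6 3.8 M 0.26 0.48 0.021
   z 85.97 F -2.0 1.1 4.6 M 0.25 0.46 -0.007
   z 85.80 F -2.0 1.9 3.8 M 0.23 0.43 -0.010
   z 85.58 F -2.5 1.2 3.6 M 0.25 0.54 -0.037
   z 85.39 F -3.5 1.2 4.8 M 0.19 0.42 -0.024
   z 85.18 F -3.7 1.0 3.8 M 0.30 0.48 -0.046
   z 84.97 F -2.4 0.5 4.1 M 0.23 0.44 -0.000
   z 84.79 F -2.4 0.7 3.8 M 0.27 0.52 -0.011
   z 84.58 F -2.3 0.9 5.7 M 0.25 0.51 0.011
   z 84.36 F -2.1 1.1 4.6 M 0.27 0.43 -0.019
   z 84.16 F -2.3 1.3 3.8 M 0.24 0.42 -0.005
   z 83.99 F -2.4 1.3 4.8 M 0.25 0.45 -0.040
   z 83.80 F -1.6 1.2 5.0 M 0.29 0.48 0.016
   z 83.59 F -2.7 1.3 4.7 M 0.25 0.47 -0.043
   z 83.36 F -2.1 0.7 4.2 M 0.22 0.48 0.029
t 20.75 tcp [ 528.8 -249.5   83.4] yaw -16.18 ax [-0.  0. -1.] F [-2.07  0.67  4.15] M [0.223 0.479 0.029] w 11.2 q [-0.493  0.576  1.874 -0.     0.692 -0.21 ]
```

```bash
python3 -m crank '[0,0,0,-0.0002,0,0,0,0,0,0,-0.0002,0,0,0]' >/dev/null && python3 g.py 8 && \
python3 -m crank '[0,0,0,-0.0002,0,0,0,0,0,0,-0.0002,0,0,0]' >/dev/null && python3 g.py 8 && \
python3 -m crank '[0,0,0,-0.0002,0,0,0,0,0,0,-0.0002,0,0,0]' >/dev/null && python3 g.py 8 && \
python3 -m crank '[0,0,0,-0.0002,0,0,0,0,0,0,-0.0002,0,0,0]' >/dev/null && python3 g.py 8 && \
python3 -m crank '[0,0,0,-0.0002,0,0,0,0,0,0,-0.0002,0,0,0]' >/dev/null && python3 g.py 8 && \
python3 -m crank '[0,0,0,-0.0002,0,0,0,0,0,0,-0.0002,0,0,0]' >/dev/null && python3 g.py 8 && \
python3 -m crank '[0,0,0,-0.0002,0,0,0,0,0,0,-0.0002,0,0,0]' >/dev/null && python3 g.py 8 && \
python3 -m crank '[0,0,0,-0.0002,0,0,0,0,0,0,-0.0002,0,0,0]' >/dev/null && python3 g.py 8 && \
python3 -m crank '[0,0,0,-0.0002,0,0,0,0,0,0,-0.0002,0,0,0]' >/dev/null && python3 g.py 8 && \
python3 -m crank '[0,0,0,-0.0002,0,0,0,0,0,0,-0.0002,0,0,0]' >/dev/null && python3 g.py 8 && \
python3 -m crank '[0,0,0,-0.0002,0,0,0,0,0,0,-0.0002,0,0,0]' >/dev/null && python3 g.py 8 && \
python3 -m crank '[0,0,0,-0.0002,0,0,0,0,0,0,-0.0002,0,0,0]' >/dev/null && python3 g.py 8 && \
python3 -m crank '[0,0,0,-0.0002,0,0,0,0,0,0,-0.0002,0,0,0]' >/dev/null && python3 g.py 8 && \
python3 -m crank '[0,0,0,-0.0002,0,0,0,0,0,0,-0.0002,0,0,0]' >/dev/null && python3 g.py 8 && \
python3 -m crank '[0,0,0,-0.0002,0,0,0,0,0,0,-0.0002,0,0,0]' >/dev/null && python3 g.py 8 && \
python3 -m crank '[0,0,0,-0.0002,0,0,0,0,0,0,-0.0002,0,0,0]' >/dev/null && python3 g.py 8; python3 -c "from h import *; st()"
```

```text
z 83.21 F -2.6 2.3 4.6 M 0.26 0.51 -0.046
   z 83.00 F -3.5 1.8 4.3 M 0.27 0.48 0.019
   z 82.97 F -4.0 0.5 8.4 M 0.37 0.69 -0.037
t 21.35 tcp [ 528.8 -249.5   83. ] yaw -16.19 ax [ 1.e-04 -1.e-04 -1.e+00] F [-4.03  0.51  8.4 ] M [ 0.373  0.69  -0.037] w 10.9 q [-0.493  0.576  1.874 -0.     0.691 -0.21 ]
```

Stop felt at TCP z≈83.0. Press is about 11.5 mm, and the force jumped from 4.3 to 8.4 N. Now I'll turn clockwise in small steps at this depth, guarding vertical and lateral force and torque.

```bash
cat > g2.py <<'E'
import sys,numpy as np
from rig import robot
from scipy.spatial.transform import Rotation as R
o=robot.get_obs(); f=o["wrist_force"]; p=np.array(o["tcp_pos"])*1000; M=R.from_quat(o["ee_rot"]).as_matrix()
print("   t %.1f tcp %.1f %.1f %.2f yaw %.1f F %.1f %.1f %.1f M %.2f %.2f %.3f w %.1f"%(o["time_s"],*p,np.degrees(np.arctan2(M[1,1],M[0,1])),*f,*o["moment"],o["gripper_width"]*1000))
sys.exit(1 if f[2]>float(sys.argv[1]) or abs(f[0])>9 or abs(f[1])>9 or abs(o["moment"][2])>0.25 else 0)
E
python3 -m crank '[0,0.0001,0,0,0,0,-0.08,0,0.0001,0,0,0,0,-0.08]' >/dev/null && python3 g2.py 12 && \
python3 -m crank '[0,0,0,0,0,0,-0.08,0,0,0,0,0,0,-0.08]' >/dev/null && python3 g2.py 12
```

```text
t 21.6 tcp 528.9 -249.5 82.95 yaw -20.9 F -3.3 0.6 8.3 M 0.31 0.66 -0.057 w 11.1
   t 21.8 tcp 528.9 -249.5 82.96 yaw -25.5 F -3.7 0.6 8.4 M 0.24 0.66 -0.024 w 11.1
```

```bash
python3 -m crank '[0,0,0,0,0,0,-0.08,0,0,0,0,0,0,-0.16]' >/dev/null && python3 g2.py 12 && \
python3 -m crank '[0,0,0,0,0,0,-0.08,0,0,0,0,0,0,-0.16]' >/dev/null && python3 g2.py 12 && \
python3 -m crank '[0,0,0,0,0,0,-0.08,0,0,0,0,0,0,-0.16]' >/dev/null && python3 g2.py 12
```

```text
t 21.9 tcp 529.1 -249.6 82.98 yaw -34.7 F -2.3 1.1 6.8 M 0.16 0.48 0.064 w 10.9
   t 22.1 tcp 529.2 -249.6 83.00 yaw -43.9 F -2.2 -1.0 5.7 M 0.13 0.39 -0.049 w 10.8
   t 22.4 tcp 529.3 -249.7 82.97 yaw -53.0 F -1.9 -0.4 6.0 M -0.04 0.37 0.045 w 10.9
```

```bash
python3 -m crank '[0,0,0,-0.0001,0,0,-0.08,0,0,0,-0.0001,0,0,-0.16]' >/dev/null && python3 g2.py 12 && \
python3 -m crank '[0,0,0,0,0,0,-0.08,0,0,0,0,0,0,-0.16]' >/dev/null && python3 g2.py 12 && \
python3 -m crank '[0,0,0,0,0,0,-0.08,0,0,0,0,0,0,-0.16]' >/dev/null && python3 g2.py 12 && \
python3 -m crank '[0,0,0,0,0,0,-0.08,0,0,0,0,0,0,-0.16]' >/dev/null && python3 g2.py 12
```

```text
t 22.6 tcp 529.3 -249.8 82.97 yaw -62.2 F -1.0 -0.8 6.6 M -0.14 0.35 0.001 w 11.1
   t 22.8 tcp 529.4 -250.0 82.98 yaw -71.4 F -0.9 -2.0 6.2 M -0.29 0.38 0.023 w 10.7
   t 22.9 tcp 529.4 -250.1 83.00 yaw -80.5 F -2.5 -2.4 5.5 M -0.50 0.42 0.027 w 11.3
   t 23.1 tcp 529.5 -250.2 82.98 yaw -89.7 F -1.8 -3.3 6.0 M -0.63 0.35 0.027 w 10.9
```

```bash
python3 -m crank '[0,0,0,-0.0001,0,0,-0.08,0,0,0,-0.0001,0,0,-0.16]' >/dev/null && python3 g2.py 12 && \
python3 -m crank '[0,0,0,0,0,0,-0.08,0,0,0,0,0,0,-0.14,0,0,0,0,0,0,-0.14]' >/dev/null && python3 g2.py 12
```

```text
t 23.4 tcp 529.5 -250.3 82.98 yaw -98.9 F -1.2 -4.4 6.7 M -0.59 0.43 0.037 w 10.9
   t 23.6 tcp 529.5 -250.3 82.99 yaw -106.8 F -2.4 -4.2 6.5 M -0.60 0.38 -0.036 w 11.1
```

The wing is now at 90.6° clockwise from the slot and torque is low. I'll let the stud rise gently into the notch, watching the force.

```bash
cat > g3.py <<'E'
import sys
from rig import robot
o=robot.get_obs(); f=o["wrist_force"]
print("   t %.1f z %.2f F %.1f %.1f %.1f M %.2f %.2f %.3f"%(o["time_s"],o["tcp_pos"][2]*1000,*f,*o["moment"]))
sys.exit(1 if f[2]<float(sys.argv[1]) else 0)
E
python3 -m crank '[0,0,0,0.0004,0,0,0,0,0,0,0.0004,0,0,0]' >/dev/null && python3 g3.py 1.5 && \
python3 -m crank '[0,0,0,0.0003,0,0,0,0,0,0,0.0003,0,0,0]' >/dev/null && python3 g3.py 1.5 && \
python3 -m crank '[0,0,0,0.0003,0,0,0,0,0,0,0.0003,0,0,0]' >/dev/null && python3 g3.py 1.5 && \
python3 -m crank '[0,0,0,0.0003,0,0,0,0,0,0,0.0003,0,0,0]' >/dev/null && python3 g3.py 1.5 && \
python3 -m crank '[0,0,0,0.0003,0,0,0,0,0,0,0.0003,0,0,0]' >/dev/null && python3 g3.py 1.5
```

```text
t 23.9 z 83.31 F -0.9 -4.8 5.2 M -0.80 0.16 -0.053
   t 24.1 z 83.57 F 0.1 -4.3 5.1 M -0.73 -0.10 -0.050
   t 24.2 z 83.80 F 1.2 -4.0 5.6 M -0.68 -0.36 -0.008
   t 24.4 z 84.00 F 3.0 -3.4 4.8 M -0.53 -0.47 0.017
   t 24.6 z 84.24 F 2.8 -2.4 5.4 M -0.40 -0.60 0.009
```

```bash
python3 -m crank '[0,0,0,0.0003,0,0,0,0,0,0,0.0003,0,0,0]' >/dev/null && python3 g3.py 1.5 && \
python3 -m crank '[0,0,0,0.0003,0,0,0,0,0,0,0.0003,0,0,0]' >/dev/null && python3 g3.py 1.5 && \
python3 -m crank '[0,0,0,0.0003,0,0,0,0,0,0,0.0003,0,0,0]' >/dev/null && python3 g3.py 1.5 && \
python3 -m crank '[0,0,0,0.0002,0,0,0,0,0,0,0.0002,0,0,0]' >/dev/null && python3 g3.py 1.5 && \
python3 -m crank '[0,0,0,0.0002,0,0,0,0,0,0,0.0002,0,0,0]' >/dev/null && python3 g3.py 1.5; python3 -c "from h import *; st()"
```

```text
t 24.9 z 84.54 F 4.5 -2.1 4.8 M -0.33 -0.61 0.022
   t 25.1 z 84.82 F 3.1 -1.1 4.0 M -0.19 -0.68 -0.002
   t 25.2 z 85.11 F 3.3 -0.5 4.9 M -0.14 -0.67 -0.016
   t 25.4 z 85.29 F 2.8 -0.3 4.4 M -0.08 -0.68 0.074
   t 25.6 z 85.49 F 3.2 -0.6 4.7 M -0.00 -0.77 0.035
t 25.65 tcp [ 528.9 -249.4   85.5] yaw -106.71 ax [-0.  0. -1.] F [ 3.17 -0.65  4.73] M [-0.002 -0.769  0.035] w 11.0 q [-0.493  0.573  1.872  0.     0.697  1.37 ]
```

```bash
python3 -m crank '[0,0,0,0.0003,0,0,0,0,0,0,0.0003,0,0,0]' >/dev/null && python3 g3.py 2.5 && \
python3 -m crank '[0,0,0,0.0003,0,0,0,0,0,0,0.0003,0,0,0]' >/dev/null && python3 g3.py 2.5
python3 - <<'E'
from h import *
st()
s=cap("side"); t=cap("top")
for n,c in (("side",s),("top",t)):
    P=cloud(c); x,y,z=P[...,0],P[...,1],P[...,2]
    near=(abs(x-0.527)<0.09)&(abs(y+0.25)<0.1)&(c["depth"]>0)
    zt=np.median(z[near&(z>0.062)&(z<0.08)])
    r,m=hullrect(P,near&(z>zt-0.004)&(z<zt+0.004)); print(n,zt,r)
    x0,y0,x1,y1=(310,180,410,245) if n=="side" else (385,205,455,275)
    a=cv2.resize(c["frame"][y0:y1,x0:x1],None,fx=8,fy=8,interpolation=cv2.INTER_CUBIC)[:,:,::-1]
    cv2.imwrite("pics/turn_%s.png"%n,a[:600,:800])
E
```

```text
t 25.9 z 85.79 F 4.3 -0.0 4.4 M -0.02 -0.66 0.043
   t 26.1 z 86.11 F 3.7 -0.9 5.3 M 0.06 -0.65 0.004
t 26.05 tcp [ 528.9 -249.4   86.1] yaw -106.71 ax [-1.e-04  1.e-04 -1.e+00] F [ 3.7  -0.85  5.28] M [ 0.064 -0.65   0.004] w 10.9 q [-0.493  0.572  1.872  0.     0.698  1.37 ]
side 0.07188494251596152 ((526.7938232421875, -247.58551025390625), (122.5503921508789, 87.67581176757812), 73.50558471679688)
top 0.07068856865029308 ((538.8945922851562, -211.30911254882812), (38.07185363769531, 87.32975769042969), 73.96514892578125)
```

View pics/turn_side.png

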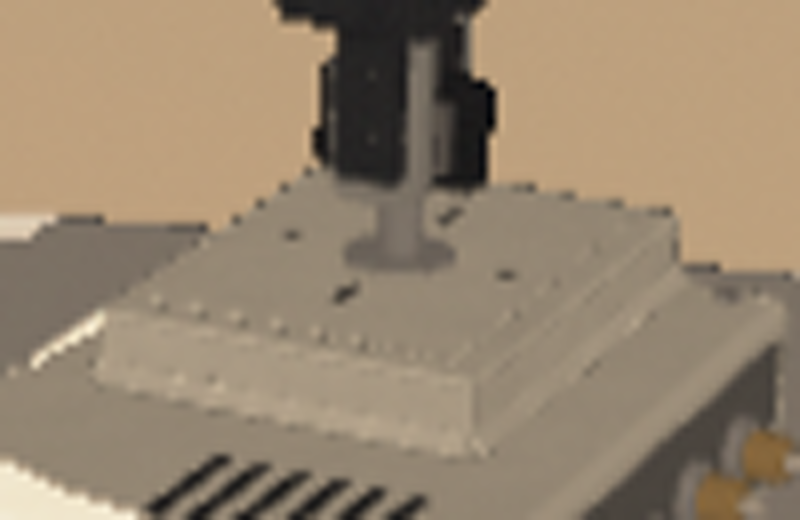

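The wing is turned across the cover in the side view (it spans about 318-495 in the crop), and the cover is still flat and square at 71 mm. The stud has risen 3.1 mm from the stop. The catch should come at about 3 to 3.2 mm (a 1 mm turn zone plus the 2.2 mm notch), so I'll keep easing up.

```bash
python3 -m crank '[0,0,0,0.0002,0,0,0,0,0,0,0.0002,0,0,0]' >/dev/null && python3 g3.py 2 && \
python3 -m crank '[0,0,0,0.0002,0,0,0,0,0,0,0.0002,0,0,0]' >/dev/null && python3 g3.py 2 && \
python3 -m crank '[0,0,0,0.0002,0,0,0,0,0,0,0.0002,0,0,0]' >/dev/null && python3 g3.py 2
```

```text
t 26.4 z 86.23 F 3.7 0.5 2.4 M -0.01 -0.72 -0.013
   t 26.6 z 86.28 F 5.2 -0.3 -1.8 M -0.07 -0.82 0.015
```

The force fell to -1.8 N at z 86.28, so the upward travel is now blocked and the pin is caught in the notch at about 8.3 mm press. I'll relax slightly and open the gripper.

```bash
python3 -m crank '[0,0.0001,0,-0.0001,0,0,0,0,0.0001,0,-0.0001,0,0,0]' && python3 g3.py 1
python3 -m crank '[0.25,0,0,0,0,0,0,0.25,0,0,0,0,0,0,0.4,0,0,0,0,0,0,0.5,0,0,0,0,0,0,0.5,0,0,0,0,0,0]'
python3 - <<'E'
from h import *
st()
s=cap("side")
a=cv2.resize(s["frame"][150:280,280:440],None,fx=4.5,fy=4.5,interpolation=cv2.INTER_CUBIC)[:590,:790,::-1]
cv2.imwrite("pics/open_side.png",a)
for q in ("wing","cover_seat"):
  for x in optics.tip_of(q,s)[:2]: print(q,x["p"],w(s,x["point"]))
E
```

```text
time_s: 26.75
tcp_pos: [0.5288, -0.2494, 0.0863]
ee_rot: [-0.699, 0.103, 0.7, 0.103]
wrist_force: [2.9, -0.5, -1.7]
gripper_width: 0.011
   t 26.8 z 86.27 F 2.9 -0.5 -1.7 M -0.18 -0.66 0.044
time_s: 27.25
tcp_pos: [0.5289, -0.2494, 0.0864]
ee_rot: [-0.7, 0.103, 0.7, 0.103]
wrist_force: [0.2, 1.0, -0.5]
gripper_width: 0.0424
t 27.25 tcp [ 528.9 -249.4   86.4] yaw -106.71 ax [-2.e-04  1.e-04 -1.e+00] F [ 0.24  0.97 -0.52] M [0.019 0.066 0.011] w 42.4 q [-0.493  0.571  1.872 -0.     0.699  1.37 ]
wing 0.72 [ 0.52685474 -0.24679936  0.10141152]
cover_seat 0.58 [ 0.52693151 -0.24747115  0.06970218]
```

View pics/open_side.png

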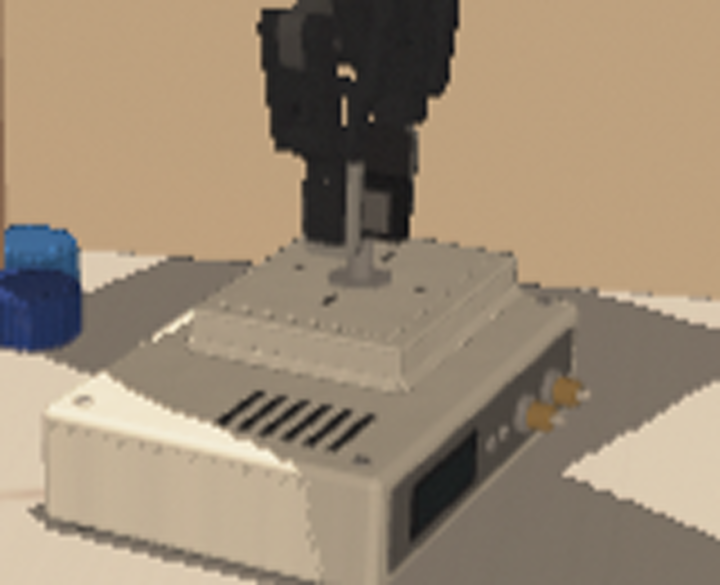

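The gripper is open, and the wing stayed at z≈101.4 mm, against 101.7 expected for 8.3 mm press. I'll raise clear and move aside for a full look.

```bash
python3 -m crank '[0.5,0,0,0.01,0,0,0,0.5,0,0,0.03,0,0,0,0.5,0,0,0.06,0,0,0,0.5,0,0,0.095,0,0,0,0.5,0,0,0.12,0,0,0]'
python3 -m crank '[0.5,0,0.03,0.02,0,0,0,0.5,0,0.07,0.03,0,0,0,0.5,-0.01,0.11,0.03,0,0,0,0.5,-0.02,0.15,0.03,0,0,0,0.5,-0.03,0.19,0.03,0,0,0]'
python3 -m crank '[0.5,0,0.04,0,0,0,0,0.5,0,0.08,0,0,0,0,0.5,-0.01,0.12,0,0,0,0,0.5,-0.01,0.14,0,0,0,0,0.5,-0.01,0.14,0,0,0,0]'
python3 - <<'E'
from h import *
st()
s=cap("side"); t=cap("top")
for n,c in (("side",s),("top",t)):
    P=cloud(c); x,y,z=P[...,0],P[...,1],P[...,2]
    near=(abs(x-0.527)<0.09)&(abs(y+0.25)<0.1)&(c["depth"]>0)
    zt=np.median(z[near&(z>0.062)&(z<0.08)])
    r,m=hullrect(P,near&(z>zt-0.004)&(z<zt+0.004)); print(n,"plate",zt,r)
    A=np.c_[P[m][:,:2],np.ones(m.sum())]; print("slope",np.linalg.lstsq(A,P[m][:,2],rcond=None)[0][:2])
    m=near&(z>0.085)&(z<0.13)
    print("wing",m.sum(),cv2.minAreaRect((P[m][:,:2]*1000).astype(np.float32)),np.percentile(z[m],[5,50,95]))
    mm=near&(z>0.043)&(z<0.056)
    print("module",cv2.minAreaRect((P[mm][:,:2]*1000).astype(np.float32)))
    for q in ("wing","cover_seat","bottle_100_a","erlenmeyer"):
        for k in optics.tip_of(q,c)[:1]: print(q,round(k["p"],2),w(c,k["point"]))
    x0,y0,x1,y1=(280,150,440,280) if n=="side" else (340,180,480,310)
    a=cv2.resize(c["frame"][y0:y1,x0:x1],None,fx=4.5,fy=4.5,interpolation=cv2.INTER_CUBIC)[:,:,::-1]
    cv2.imwrite("pics/fin_%s.png"%n,a[:600,:800])
save(t,"fin_topfull.png")
E
```

```text
time_s: 27.9
tcp_pos: [0.5294, -0.2497, 0.2093]
ee_rot: [0.7, -0.103, -0.699, -0.103]
wrist_force: [0.4, -1.2, -0.8]
gripper_width: 0.0429
time_s: 28.4
tcp_pos: [0.4984, -0.0581, 0.2373]
ee_rot: [0.7, -0.103, -0.699, -0.103]
wrist_force: [-0.1, 0.0, 0.2]
gripper_width: 0.0422
time_s: 28.9
tcp_pos: [0.4887, 0.0829, 0.2372]
ee_rot: [0.7, -0.102, -0.699, -0.102]
wrist_force: [0.9, -0.2, -0.1]
gripper_width: 0.0427
t 28.9 tcp [488.7  82.9 237.2] yaw -106.55 ax [ 8.e-04  5.e-04 -1.e+00] F [ 0.89 -0.2  -0.06] M [-0.001  0.029  0.038] w 42.7 q [0.107 0.258 1.936 0.    0.947 1.966]
side plate 0.07187842141668299 ((527.378662109375, -248.64138793945312), (122.82569122314453, 88.91414642333984), 74.10043334960938)
slope [ 0.00408237 -0.00852007]
wing 338 ((527.7833862304688, -244.97328186035156), (14.472406387329102, 39.902992248535156), 76.14599609375) [0.09031276 0.10465889 0.11573361]
module ((533.37255859375, -223.0104522705078), (183.4278106689453, 138.30836486816406), 74.6448745727539)
wing 0.68 [ 0.52750796 -0.24695452  0.10281125]
cover_seat 0.67 [ 0.52855638 -0.24876046  0.07062275]
bottle_100_a 0.55 [0.65290306 0.12484403 0.00374724]
erlenmeyer 0.58 [0.66371205 0.03721038 0.00496333]
top plate 0.07099449219815303 ((527.7572021484375, -249.36178588867188), (117.43931579589844, 87.07745361328125), 73.95841217041016)
slope [-0.00044552  0.00028325]
wing 212 ((527.9929809570312, -249.06298828125), (12.795876502990723, 40.06962585449219), 73.63153839111328) [0.097717   0.11318748 0.11664989]
module ((534.4259033203125, -226.50262451171875), (189.75741577148438, 137.25863647460938), 73.72964477539062)
wing 0.59 [ 0.52781467 -0.25084036  0.10008957]
cover_seat 0.83 [ 0.5290376  -0.25071877  0.06959384]
bottle_100_a 0.98 [ 0.65966505  0.12078424 -0.00170724]
erlenmeyer 0.56 [0.66066221 0.04029698 0.00135328]
```

View pics/fin_top.png

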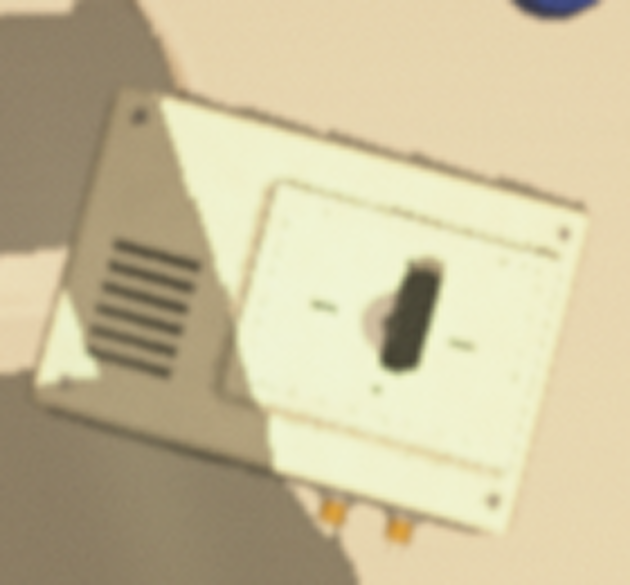

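View pics/fin_side.png

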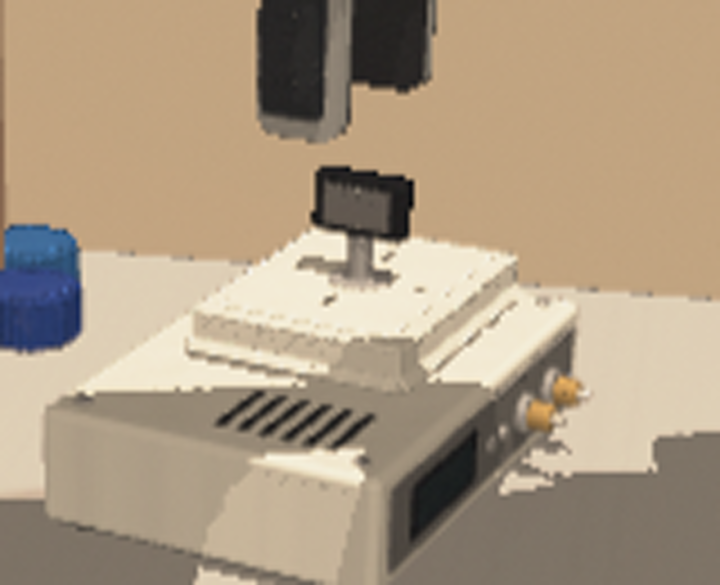

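View pics/fin_topfull.png

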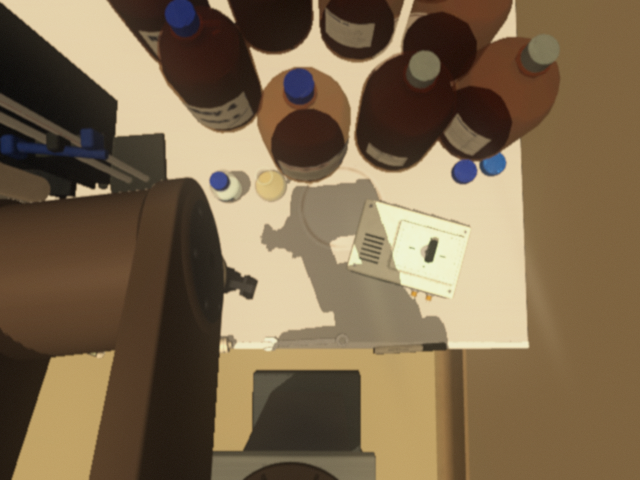

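The top view shows the cover square on the curb at (415,250), with the wing across it in line with the dots. The bottle (225,186) and flask (270,186) are where they were. All the checks agree, so I'm handing in.

Run:
```python
from h import *
st(); print(robot.sign_off())
```

```text
t 29.4 tcp [489.1  80.  236.4] yaw -106.77 ax [-1.e-04 -0.e+00 -1.e+00] F [ 0.28 -0.08 -0.67] M [-0.027  0.041  0.093] w 42.8 q [ 0.101  0.259  1.937 -0.     0.946  1.964]
the job is handed in; nothing more can be done
None
```

The cover is back on the curb, square and fully down, and the stud is turned, caught and locked. I handed the job in at 29.4 s of the 64 s allowed.

**What I did:**
- I carried the cover by its wing, lowered it over the curb by feel and turned the wing 19° into line with the slot.
- I pressed the stud down until it stopped, at about 11.5 mm. Wrist force was 8.4 N there and never read higher.
- I turned it a quarter turn clockwise at that depth, then let it rise until the cam caught, 3.3 mm above the stop, and released it.

**Last checks, top camera, arm clear:**

| Check | Measured | Needed |
|---|---|---|
| Cover off the curb's centre | about 0.9 mm | within 3.5 mm |
| Cover square to the curb | within 0.2° | within 4° |
| Plate top height | 71 mm (this camera reads about 1 mm high) | 70 mm |
| Wing turn from the slot | about 1.58 rad | 1.37 to 1.95 rad |
| Stud held pressed | about 8 mm | more than 5 mm |

The top picture shows the bottle and flask in place. The networks put them within about 6 mm of their first positions, which is about the networks' own error.

**Disagreements:**
- The side camera puts the cover and wing 1 to 4 mm differently in y from the top camera, mostly along its line of sight.
- The stud rose 3.3 mm before it caught, where I first expected 2.2 mm. I read that as the 1 mm turning zone plus the 2.2 mm notch. The force fell from about 5 N to -1.8 N at that height, and the wing stayed down after release.

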